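# Hang the cleaned bench hammers back in the rings that fit

## Task

The brass-faced hammer has drained in the slanted rack and should go back in the wide ring of the stand, but someone has hung the thin-handled nylon hammer there. Hang each of the two hammers handle-down in the ring that fits it, nylon in the narrow ring and brass in the wide one, let down until its head rests flat on the ring. Do not let either hammer drop or lie on the bench, and leave the blue-handled rubber hammer, the drift in the rack, the bottle and the jar where they are.

Things in the scene. Friction and masses are not known exactly. Their poses are not given: they have to be found in the camera images.
- brass_hammer: Dark steel head, two brass faces, wooden handle. Origin: centre of the head's flat underside; +z up through the head, handle down -z. Head 60 mm long (x; housing 30) x 24 (y: grip across it) x 30 high. Handle 17 in diameter, 105 long, round-ended. 0.2 kg. Starts in a rack socket, leaning about 40 deg; pull 60 mm along +z to free it. Head x in the lean plane.
- nylon_hammer: Aluminium head with a white and a yellow face, thin black handle. Origin and axes as for the brass hammer: centre of the head's flat underside, +z up. Head 60 mm long (x; housing 30) x 22 (y: grip across it) x 30 high. Handle 11 in diameter, 98 long, round-ended. 0.12 kg. Starts hanging upright in the wide ring, turned any way; lift it 100 mm to free it.
- rubber_hammer: Grey head, black rubber faces, blue handle; hangs in the middle-sized ring, turned any way: leave it. Origin and axes as for the other hammers (centre of the head's underside, +z up, x along the head). Head 60 x 22 x 30 mm high, handle 13 in diameter, 98 long.
- drift: Plain brass rod, 17 mm in diameter with a 10 mm neck at the top, 105 long, in the other socket of the rack (which one varies), leaning like the brass hammer: leave it. Origin: centre of its top end; -z runs down the rod.
- rack: Fixed slanted draining rack, steel and white plastic, 126 mm wide (y). Origin on the bench; base from x = -70 to +30. Two sockets, bore 20 mm, at y = +31 and -31, axes 35 deg from vertical towards its -x (the operator's side; yaw varies). Top face of its upper shelf: middle at x = -32, z = 64; highest corner z = 85. A tool's foot sits 52 mm below that face.
- stand: Fixed ring stand: round grey foot 108 mm across, 13 mm column, three arms 120 deg apart, each with an upright steel collar (ring) 16 high, its axis 45 mm from the column's. All upper rims are 185 mm above the bench; the column's top is 3 mm above them. Origin: centre of the foot on the bench; turned any way. A wall rises at its left, at y = 0.44 m in the world.
- wide_ring (a point): Centre of the upper rim of the wide collar: bore 22 mm, outer diameter 33. Takes the brass hammer. The collar is wider than a head is in y, so fingertips must stay above the head's underside when it seats.
- narrow_ring (a point): Centre of the upper rim of the narrow collar: bore 16 mm, outer diameter 27. Empty at the start; takes the nylon hammer. The brass hammer's handle cannot enter it.
- middle_ring (a point): Centre of the upper rim of the middle collar: bore 18.5 mm, outer diameter 29.5; holds the rubber hammer.
- ethanol_bottle: Bystander: pale bottle with a red cap, 60 mm in diameter, 128 tall, on the bench between rack and stand; origin under its centre. Leave it standing.
- jar: Bystander: white screw jar with a black lid, 47 mm in diameter, 60 high, on the bench in front of the rack; origin under its centre. Leave it. Right of it a tall microscope fills the space above x = 0.41 m and beyond, y = -0.68 to -0.36 m (world frame): draw the arm in before swinging past it.
- hardness_tester: Fixed green bench machine between and behind stand and rack; keep clear. In its frame (x away from the robot, mm): base from x = -236, y = -73 to +118, 117 high; black handwheel round (-162, +22), rim 190 across at z = 166; its screw table there reaches z = 240. A lever's ball hangs at (-130, -105), z = 525; the head overhangs the wheel from about z = 550 up, forward to about the wheel's front.
Mind the look-alikes: they are no part of the job. What is shaped like the nylon_hammer but red is not meant.

How it is judged:
By the outcome, as a careful person would: the job done as asked, in the order asked, and still so for the second after the job is handed in, with the robot touching nothing.
It also fails if it takes over 67 s, if anything falls off the work surface, if the arm or the gripper's body presses on something with over 40 N, if the wrist force passes 120 N, or if a joint passes its speed limit or range.

## Robot

A 7-joint arm with a two-finger parallel gripper is mounted at the origin on a cart in front of the work surface, level with it; the furniture and walls round the work are solid. World frame = base frame: x ahead of the robot, y to its left, z up, the work surface at z = 0. Lengths are in m, angles in rad, forces in N, time in s.
With the tool pointing down it reaches from about 0.425 to 0.925 m from the base axis. Payload 6.8 kg.
Tool frame: the origin (TCP) lies at the very end of the fingers, on their centre line; the grasp point (between the pads) lies 19 mm behind it; z points along the fingers, y is the line along which they close (so a half turn about z gives the same grasp; the last joint's range is limited). The gripper opens to 85 mm and grips with 20 to 120 N. Pads are 22 mm wide; open, the fingers measure 114 mm over their backs; the gripper's body (76 mm by 85 mm) begins 54 mm behind the grasp point. The pads swing forward as they close: fully open they stand 13 mm farther back than shut.
Start: joints at [1.212, 0.477, 0.022, 1.555, -0.011, 1.109, -0.083], TCP at [0.168, -0.654, 0.231] pointing down, gripper open.
Joint ranges: [-2.96, 2.96], [-0.34, 2.1], [-1.41, 1.46], [0.24, 2.44], [-1.37, 4.51], [0.17, 1.92], [-2.96, 2.96]. Speed limits (rad/s): [2.39, 2.39, 3.14, 3.14, 3.14, 3.14, 3.14].

## Interface

Orientations are given as a unit quaternion [w, x, y, z].
In Python, from station import * gives the robot as it stands.
- The arm moves only by the tool jog_arm, never from a script. Its argument "moves" is one flat list of numbers, 7 for each row, row after row: the shift along the tool's x, y, z normalised to -1 to 1, where 1 is 20 mm, then the turn, a rotation vector about the tool's x, y, z normalised to -1 to 1, where 1 is 4 degrees, then the opening, from 0 (shut) to 1 (fully open). In form: [x, y, z, rx, ry, rz, claw, x, y, z, rx, ry, rz, claw, ...]. A call has exactly 8 rows; each row shifts and turns the commanded pose from where the row before left it, along the tool's axes as they then stand; what a row does not reach is not made up. A row lasts 1/12 s, in which the tool goes at most 41.7 mm and 7.16 degrees, less where a joint would pass 70% of its speed; a pose out of reach is approached as far as the arm can. A call with a number of a shift or a turn outside -1 to 1 is refused whole. A call with a gripper value outside its range is refused whole. The fingers move at their own pace and stop on an object; "grip_force" is the grip in N (left out, the last holds). Time passes only in rows, so rows that do not move let the fingers close, or fill a call up. It gives the time, the measured TCP pose, the force, the opening and the grip force at its end, in the units of the state.
- get_obs(): the state, without advancing time (a new reading comes with each control period).
- read_camera(name): name is "side" or "top"; returns a dict with "color" (480x640x3 uint8, blue, green, red), "fx", "fy", "cx", "cy" (pixels), "rvec" (rotation vector, rad) and "tvec" (3), from world to camera coordinates, as OpenCV has them. Camera axes: x right, y down, z forward; pixel columns grow to the right and rows downward; lengths in m; the calibration is good to about 2 mm. A picture is of the moment at which its call begins. There is no depth.
- hand_in(): hands the job in; it is judged then, once.
The state is a dict: "t": time; "q": joint angles; "joint_vel": joint speeds; "joint_torque": joint torques, N m; "eef_pos": TCP position; "tool_rot": TCP orientation; "contact_force": force on the tool from outside, world axes, zero at the start; "torque": the same for the moment, N m; "gripper_width": opening from 0.0 (shut) to 1.0 (fully open); "grasp_force": force on a finger pad.
Only numpy, scipy, OpenCV 4.12 (cv2) and the standard library are available. Lean on these libraries where they do the work, as an engineer would, in place of code of your own. Each camera call takes 0.05 s, during which the arm holds its last target. There are 200 camera calls.

## Working session

There is one attempt and no reset: what is moved stays moved. The work goes in short steps, Python scripts to look and compute and a tool call to move; the robot and the scene stay as the last step left them, time stands still between calls to the robot, and variables do not carry over. Pictures are saved under pics/ and viewed, at most 10 in all, crops included, and the job is handed in when it is done.

Besides the shell and the picture viewer there is one more tool, called after "Request:" as name(argument=value, ...) on one line, values as JSON. jog_arm: Moves the arm, as the interface text tells. Scaled input: -1 to 1 covers 20 mm each way for a shift and 4 degrees each way for a turn. Its arguments: {"type":"object","properties":{"moves":{"type":"array"},"grip_force":{"type":"number"}},"required":["moves"]}

```bash
mkdir -p pics; ls; python3 - <<'E'
from station import *
import cv2,numpy as np
o=get_obs(); print({k:np.round(v,3).tolist() for k,v in o.items()})
for n in("side","top"):
    c=read_camera(n); cv2.imwrite(f"pics/{n}0.png",c["color"]); R=cv2.Rodrigues(np.array(c["rvec"]))[0]
    print(n,c["fx"],c["cx"],c["cy"],(-R.T@np.array(c["tvec"]).ravel()).round(3),R.round(3).tolist())
E
```

```text
pics
{'t': 0.0, 'q': [1.212, 0.478, 0.022, 1.556, -0.011, 1.109, -0.083], 'joint_vel': [-0.0, 0.001, 0.001, 0.001, 0.0, 0.002, 0.0], 'joint_torque': [-0.001, -59.645, 1.607, -28.12, 0.012, 0.009, 0.0], 'eef_pos': [0.167, -0.653, 0.23], 'tool_rot': [-0.001, 0.992, 0.125, -0.0], 'contact_force': [-0.348, -0.519, -0.299], 'torque': [0.009, -0.041, -0.024], 'grasp_force': 0.0, 'gripper_width': 1.0}
side 510.29845517100256 315.4224046261618 239.4461175548147 [ 0.685 -0.525  0.997] [[0.975, 0.22, 0.001], [0.183, -0.81, -0.557], [-0.122, 0.544, -0.83]]
top 557.3319850152548 323.21904657858437 242.34067920286066 [0.393 0.04  1.392] [[0.027, -1.0, 0.0], [-0.991, -0.027, -0.131], [0.131, 0.003, -0.991]]
```

View pics/side0.png

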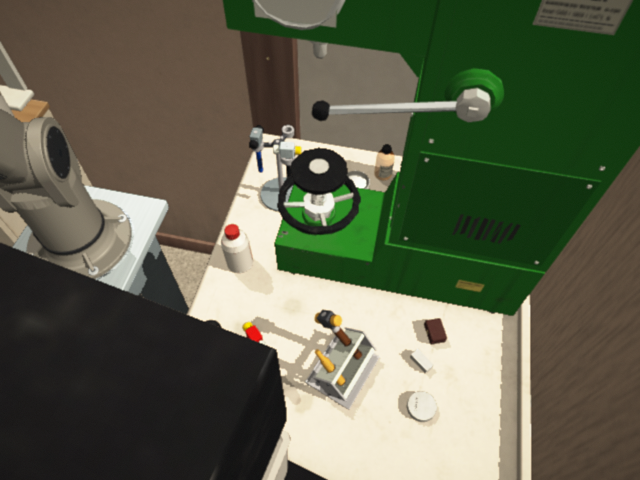

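View pics/top0.png

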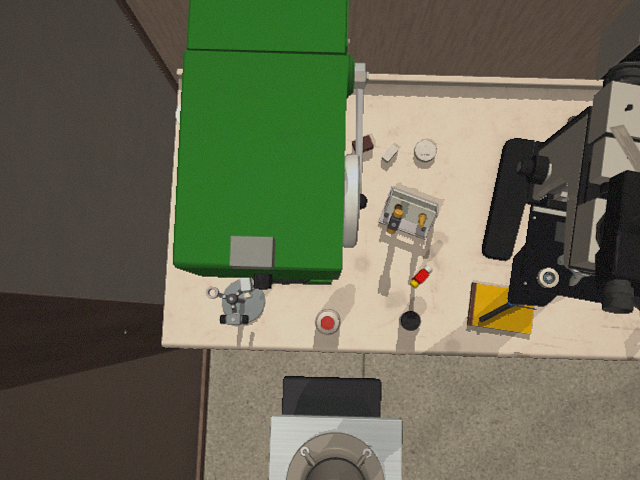

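The side view shows the stand at about (280,150), with the nylon head at (290,148), the rubber at (257,138) and an empty ring at (288,130). The brass hammer's head is at (328,318). In the top view the stand is at (232,298), the empty ring at (213,293), the nylon at (247,284), and the brass at (396,215). I'll zoom in on these.

```bash
python3 - <<'E'
import cv2,numpy as np
s=cv2.imread("pics/side0.png");t=cv2.imread("pics/top0.png")
def crop(im,x,y,w,h):
    return cv2.resize(im[y:y+h,x:x+w],(400,300),interpolation=cv2.INTER_CUBIC)
a=crop(s,236,115,80,60);b=crop(s,296,300,100,75);c=crop(t,200,270,80,60);d=crop(t,370,180,80,60)
cv2.imwrite("pics/m.png",np.vstack([np.hstack([a,b]),np.hstack([c,d])]))
E
```

```text
(no output)
```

View pics/m.png

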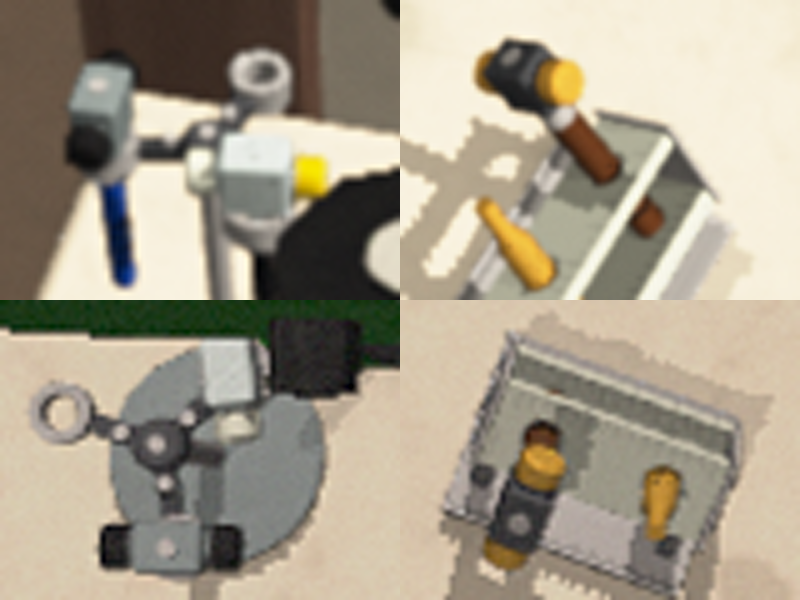

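The zoom shows the stand crops clearly. In the top view the narrow ring is at (212,292), the column at (232,298.5), the nylon housing at (245,284) and the rubber head at (233,319). The brass hammer leans in the left socket.

```bash
cat > h.py <<'E'
from station import *
import cv2,numpy as np,json
from scipy.spatial.transform import Rotation as Rn
CAL={}
def cal(n):
    if n not in CAL:
        try: CAL.update({k:{a:np.array(b) for a,b in v.items()} for k,v in json.load(open("cal.json")).items()})
        except Exception:
            d={}
            for m in("side","top"):
                c=read_camera(m); d[m]={k:np.array(c[k]).tolist() for k in("fx","fy","cx","cy","rvec","tvec")}
            json.dump(d,open("cal.json","w")); return cal(n)
    return CAL[n]
def ray(n,p):
    c=cal(n);R=cv2.Rodrigues(c["rvec"])[0]
    d=R.T@np.array([(p[0]-c["cx"])/c["fx"],(p[1]-c["cy"])/c["fy"],1]); return -R.T@c["tvec"].ravel(),d/np.linalg.norm(d)
def onz(n,p,z):
    o,d=ray(n,p); return o+d*(z-o[2])/d[2]
def tri(ps,pt):
    A=np.zeros((3,3));b=np.zeros(3);L=[ray("side",ps),ray("top",pt)]
    for o,d in L: M=np.eye(3)-np.outer(d,d);A+=M;b+=M@o
    x=np.linalg.solve(A,b); return x,[round(1000*np.linalg.norm(np.cross(x-o,d)),1) for o,d in L]
def proj(n,X):
    c=cal(n);K=np.array([[c["fx"],0,c["cx"]],[0,c["fy"],c["cy"]],[0,0,1.]])
    return cv2.projectPoints(np.array(X,float).reshape(-1,3),c["rvec"],c["tvec"],K,None)[0][:,0]
def cp(u,v,x0,y0,s): return ((u+.5)/s-.5+x0,(v+.5)/s-.5+y0)
E
python3 - <<'E'
from h import *
S=lambda u,v:cp(u,v,236,115,5)
T=lambda u,v:cp(u,v-300,200,270,5)
S2=lambda u,v:cp(u-400,v,296,300,4)
T2=lambda u,v:cp(u-400,v-300,370,180,5)
for n,a,b in[("narrow",S(261,72),T(62,413)),("col",S(205,131),T(163,445)),("whiteface",S(198,172),T(240,424)),("rubber top mid",S(97,85),T(168,548)),
 ("rub black near",S(90,148),T(112,547)),("brass dot top",S2(514,56),T2(519,522)),("brass yellow face",S2(562,83),T2(541,466)),("drift top",S2(488,203),T2(655,530))]:
    print(n,*tri(a,b))
print(proj("top",[tri(S(250,152),T(228,372))[0]]))
print("narrow@185",onz("side",S(261,72),.185),onz("top",T(62,413),.185), "col@188",onz("side",S(205,131),.188),onz("top",T(163,445),.188))
E
```

```text
narrow [0.43872216 0.28092672 0.18681502] [np.float64(1.2), np.float64(1.2)]
col [0.42570697 0.23581796 0.19158729] [np.float64(0.9), np.float64(0.9)]
whiteface [0.43403976 0.20107328 0.20364735] [np.float64(0.4), np.float64(0.4)]
rubber top mid [0.3820905  0.2272925  0.21777965] [np.float64(0.6), np.float64(0.6)]
rub black near [0.37250181 0.25848765 0.14969089] [np.float64(9.1), np.float64(9.1)]
brass dot top [ 0.60827185 -0.11570277  0.12730741] [np.float64(1.2), np.float64(1.2)]
brass yellow face [ 0.63357327 -0.1253891   0.13040431] [np.float64(0.7), np.float64(0.7)]
drift top [ 0.61003906 -0.18140325  0.10750948] [np.float64(1.8), np.float64(1.8)]
[[245.17511066 283.93745471]]
narrow@185 [0.43925321 0.28334749 0.185     ] [0.43766309 0.28078499 0.185     ] col@188 [0.42531189 0.23962795 0.188     ] [0.42502007 0.23604543 0.188     ]
```

```bash
python3 - <<'E'
from h import *
s=cv2.imread("pics/side0.png");t=cv2.imread("pics/top0.png")
def crop(im,x,y):
    return cv2.resize(im[y:y+30,x:x+40],(400,300),interpolation=cv2.INTER_CUBIC)
a=crop(s,270,132);b=crop(s,312,304);c=crop(t,228,272);d=crop(t,378,206)
cv2.imwrite("pics/m2.png",np.vstack([np.hstack([a,b]),np.hstack([c,d])]))
print("table",onz("side",(319,166),.24),"wheel",onz("side",(319,196),.166),"ball side",onz("side",(320,110),.525),"ball top?",onz("top",(363,201),.525))
print("head front edge top", onz("top",(262,275),.9), onz("top",(262,275),.55),"jar",onz("top",(410,320),.06),"bottle",onz("top",(328,322),.128))
E
```

```text
table [0.54171983 0.14241432 0.24      ] wheel [0.54574559 0.12652192 0.166     ] ball side [ 0.57514375 -0.0109029   0.525     ] ball top? [ 0.57548429 -0.01867981  0.525     ]
head front edge top [0.42769061 0.09449121 0.9       ] [0.4521722  0.13362447 0.55      ] jar [ 0.38935756 -0.16613846  0.06      ] bottle [0.38015414 0.02834265 0.128     ]
```

View pics/m2.png

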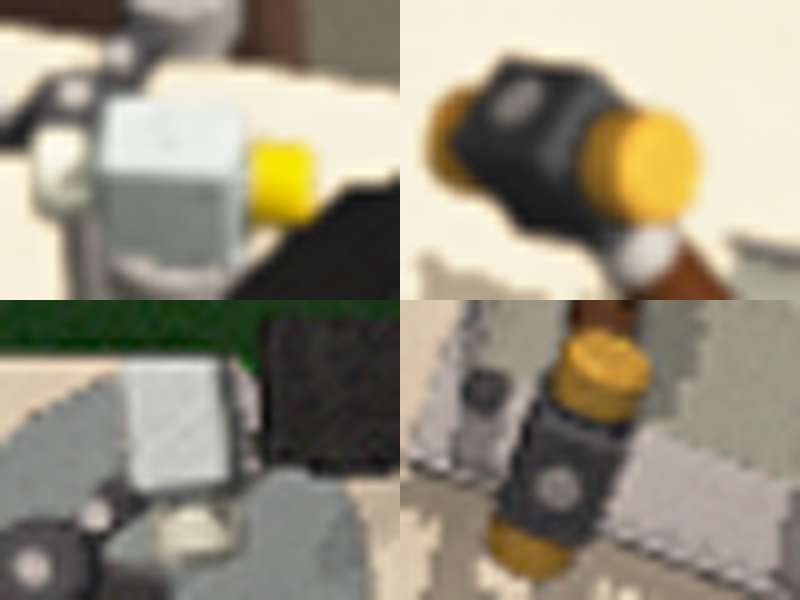

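```bash
python3 - <<'E'
from h import *
S=lambda u,v:cp(u,v,270,132,10)
T=lambda u,v:cp(u,v-300,228,272,10)
S2=lambda u,v:cp(u-400,v,312,304,10)
T2=lambda u,v:cp(u-400,v-300,378,206,10)
print("nyl top",*tri(S(170,139),T(177,424)),onz("side",S(170,139),.215),onz("top",T(177,424),.215))
def az(n,a,b,z):
    d=onz(n,b,z)-onz(n,a,z); return np.degrees(np.arctan2(d[1],d[0])).round(1),(1000*np.linalg.norm(d)).round(1)
print("yaw top",az("top",T(138,487),T(125,362),.215),az("top",T(227,485),T(218,362),.215),az("top",T(197,530),T(173,362),.2))
print("yaw side",az("side",S(103,103),S(240,100),.215),az("side",S(100,180),S(243,172),.215))
d,_=tri(S2(515,97),T2(558,487)); f,r=tri(S2(661,165),T2(613,348)); print("brass dot",d,_,"face",f,r)
print("faceaz",np.degrees(np.arctan2(*(f-d)[[1,0]])), (f-d)*1000)
# top edges housing
print("edge az",az("top",T2(498,495),T2(545,405),.12),az("top",T2(585,545),T2(632,440),.12))
# predict with lean L and az
for L in(35,38,40,42):
  l=np.radians(L)
  for a in(-18,-21,-24):
    h=np.array([np.cos(np.radians(a)),np.sin(np.radians(a)),0]); z=-np.sin(l)*h+[0,0,np.cos(l)];x=np.cos(l)*h+[0,0,np.sin(l)]
    F=d-.015*z+.03*x; print(L,a,((F-f)*1000).round(1),end="; ")
E
```

```text
nyl top [0.45674089 0.20616869 0.21392291] [np.float64(1.0), np.float64(1.0)] [0.45792667 0.20564888 0.215     ] [0.45577478 0.2056116  0.215     ]
yaw top (np.float64(8.6), np.float64(26.5)) (np.float64(6.7), np.float64(26.0)) (np.float64(10.7), np.float64(36.3))
yaw side (np.float64(14.5), np.float64(29.0)) (np.float64(17.1), np.float64(29.9))
brass dot [ 0.60685896 -0.11569039  0.12855428] [np.float64(0.6), np.float64(0.6)] face [ 0.63727103 -0.12708344  0.13751093] [np.float64(0.1), np.float64(0.1)]
faceaz -20.53708934418361 [ 30.41206642 -11.39304982   8.95664996]
edge az (np.float64(-26.4), np.float64(23.9)) (np.float64(-23.1), np.float64(27.1))
35 -18 [ 1.1  1.1 -4. ]; 35 -21 [ 0.6 -0.5 -4. ]; 35 -24 [-0.1 -2.1 -4. ]; 38 -18 [ 0.9  1.2 -2.3]; 38 -21 [ 0.3 -0.4 -2.3]; 38 -24 [-0.4 -2.  -2.3]; 40 -18 [ 0.6  1.3 -1.2]; 40 -21 [ 0.  -0.3 -1.2]; 40 -24 [-0.6 -1.9 -1.2]; 42 -18 [ 0.3  1.4 -0. ]; 42 -21 [-0.2 -0.2 -0. ]; 42 -24 [-0.9 -1.8 -0. ];
```

Every measurement agrees with the sizes given. The nylon top is at z = 0.214 and its centre at (0.457, 0.206) with yaw about 10°. The stand centre is about (0.426, 0.236). The brass leans about 40° at azimuth −21°. I'll draw in and swing first.

Request:
jog_arm(moves=[0,0,-0.5,0,0,0.55,0.6,0,0,-0.5,0,0,0.55,0.6,0.8,-0.97,-0.25,0,0,0,0.6,0.8,-0.97,-0.25,0,0,0,0.6,0.8,-0.97,-0.25,0,0,0,0.6,0.8,-0.97,-0.25,0,0,0,0.6,0.8,-0.97,-0.25,0,0,0,0.6,0.8,-0.97,-0.25,0,0,0,0.6])

```text
t: 0.87
eef_pos: [0.2423, -0.5214, 0.2814]
tool_rot: [-0.0, 0.996, 0.087, -0.0]
contact_force: [0.5, -0.4, 0.2]
gripper_width: 0.601
grasp_force: 0.0
```

Request:
jog_arm(moves=[0.8,-0.97,-0.25,0,0,0,0.6,0.8,-0.97,-0.25,0,0,0,0.6,0.8,-0.97,-0.25,0,0,0,0.6,0.8,-0.97,-0.25,0,0,0,0.6,0.8,-0.97,-0.25,0,0,0,0.6,0.8,-0.97,-0.25,0,0,0,0.6,0.8,-0.97,0,0,0,0,0.6,0.8,-0.97,0,0,0,0,0.6])

```text
t: 1.53
eef_pos: [0.3416, -0.3465, 0.3116]
tool_rot: [0.0, 0.996, 0.087, 0.0]
contact_force: [0.2, -0.0, 0.1]
gripper_width: 0.6
grasp_force: 0.0
```

Request:
jog_arm(moves=[0.7,-1,0,0,0,0,0.6,0.7,-1,0,0,0,0,0.6,0.7,-1,0,0,0,0,0.6,0.7,-1,0,0,0,0,0.6,0.7,-1,0,0,0,0,0.6,0.7,-1,0,0,0,0,0.6,0.7,-1,0,0,0,0,0.6,0.7,-1,0,0,0,0,0.6])

```text
t: 2.2
eef_pos: [0.4239, -0.1695, 0.3113]
tool_rot: [0.0, 0.996, 0.087, -0.0]
contact_force: [-0.4, 0.1, -0.2]
gripper_width: 0.602
grasp_force: 0.0
```

Request:
jog_arm(moves=[0.28,-1,0,0,0,0,0.6,0.28,-1,0,0,0,0,0.6,0.28,-1,0,0,0,0,0.6,0.28,-1,0,0,0,0,0.6,0.28,-1,0,0,0,0,0.6,0.28,-1,0,0,0,0,0.6,0.28,-1,0,0,0,0,0.6,0.28,-1,0,0,0,0,0.6])

```text
t: 2.87
eef_pos: [0.44, -0.0044, 0.3113]
tool_rot: [0.0, 0.996, 0.087, -0.0]
contact_force: [1.1, 0.3, 0.8]
gripper_width: 0.601
grasp_force: 0.0
```

Request:
jog_arm(moves=[0.15,-0.9,0.15,0,0,0,0.6,0.15,-0.9,0.15,0,0,0,0.6,0.15,-0.9,0.15,0,0,0,0.6,0.15,-0.9,0.15,0,0,0,0.6,0.15,-0.9,0.15,0,0,0,0.6,0.15,-0.9,0.15,0,0,0,0.6,0.15,-0.9,0.15,0,0,0,0.6,0.15,-0.9,0.15,0,0,0,0.6])

```text
t: 3.53
eef_pos: [0.4387, 0.1414, 0.2871]
tool_rot: [0.0, 0.996, 0.087, 0.0]
contact_force: [-0.3, -0.4, -0.1]
gripper_width: 0.601
grasp_force: 0.0
```

Request:
jog_arm(moves=[0.25,-0.5,0.1,0,0,0,0.6,0.25,-0.5,0.1,0,0,0,0.6,0.25,-0.5,0.1,0,0,0,0.6,0.25,-0.5,0.1,0,0,0,0.6,0.24,-0.5,0.1,0,0,0,0.6,0.2,-0.5,0.1,0,0,0,0.6,0,0,0.1,0,0,0,0.6,0,0,0.1,0,0,0,0.6])

```text
t: 4.2
eef_pos: [0.4566, 0.2049, 0.271]
tool_rot: [0.0, 0.996, 0.087, -0.0]
contact_force: [-0.7, -0.1, -0.0]
gripper_width: 0.6
grasp_force: 0.0
```

```bash
python3 - <<'E'
from h import *
c=read_camera("side")["color"];t=read_camera("top")["color"]
z=lambda im,x,y:cv2.resize(im[y:y+150,x:x+100],(400,600),interpolation=cv2.INTER_CUBIC)
cv2.imwrite("pics/p5.png",np.hstack([z(c,230,50),z(t,190,210)]))
E
```

```text
(no output)
```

View pics/p5.png

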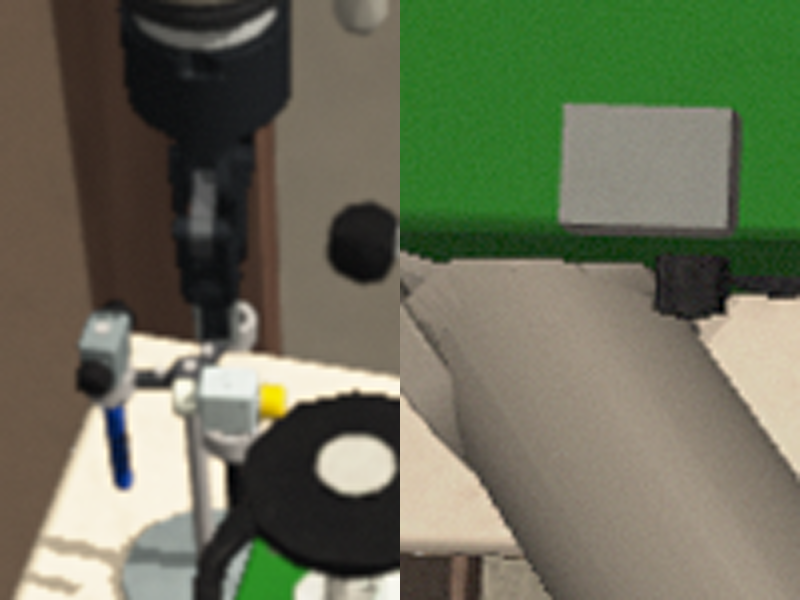

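The side view shows the gripper centred over the nylon head and clear of the rings. In the top view the forearm is close to the tester's overhanging front edge. I'll work out where that overhang is before lifting.

```bash
python3 - <<'E'
from h import *
for z in(.5,.55,.6,.7,.8,.9): print(z,"sideFL",onz("side",(228,25),z)[:2].round(3),"sideR",onz("side",(405,52),z)[:2].round(3),"topR",onz("top",(342,282),z)[:2].round(3),"topL",onz("top",(190,275),z)[:2].round(3),"topLL",onz("top",(174,263),z)[:2].round(3))
print(get_obs()["q"].round(2))
E
```

```text
0.5 sideFL [0.38 0.18] sideR [0.67  0.173] topR [0.448 0.011] topL [0.453 0.254] topLL [0.471 0.281]
0.55 sideFL [0.41  0.109] sideR [0.672 0.103] topR [0.445 0.012] topL [0.449 0.242] topLL [0.467 0.268]
0.6 sideFL [0.441 0.038] sideR [0.673 0.033] topR [0.442 0.014] topL [0.446 0.23 ] topLL [0.462 0.254]
0.7 sideFL [ 0.502 -0.104] sideR [ 0.676 -0.108] topR [0.436 0.017] topL [0.439 0.206] topLL [0.454 0.227]
0.8 sideFL [ 0.564 -0.246] sideR [ 0.679 -0.248] topR [0.43  0.021] topL [0.433 0.182] topLL [0.445 0.2  ]
0.9 sideFL [ 0.625 -0.388] sideR [ 0.682 -0.389] topR [0.423 0.024] topL [0.426 0.158] topLL [0.436 0.173]
[ 0.06  0.21 -0.69  1.88  0.15  1.1  -2.09]
```

```bash
python3 - <<'E'
from h import *
c=read_camera("side")["color"];t=read_camera("top")["color"]
cv2.imwrite("pics/side_now.png",c);cv2.imwrite("pics/top_now.png",t)
z=lambda im,x,y,w,h,s:cv2.resize(im[y:y+h,x:x+w],None,fx=s,fy=s,interpolation=cv2.INTER_CUBIC)
cv2.imwrite("pics/p6.png",np.vstack([z(c,100,0,390,120,2),z(t,150,255,390,180,2)]))
E
```

```text
(no output)
```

View pics/p6.png

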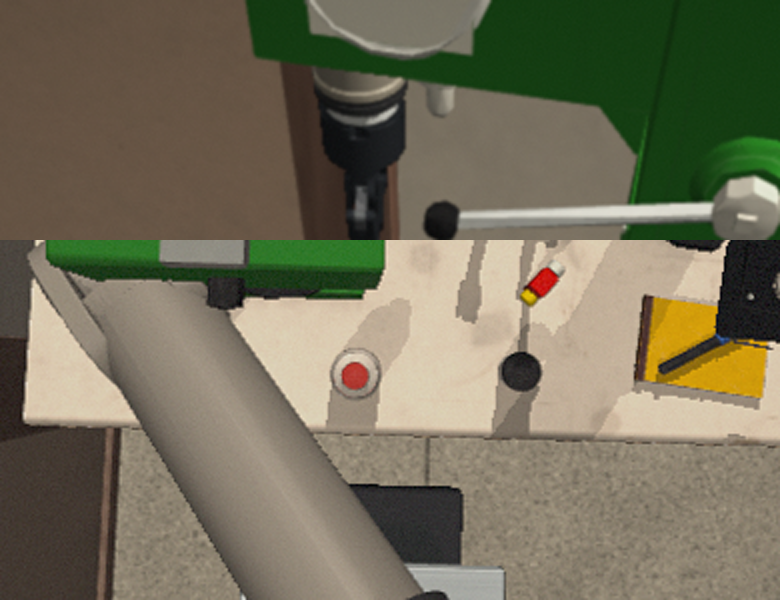

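The side view shows the wrist going up behind the overhang at x of about 0.44 and beyond. A vertical tool lifted 100 mm could touch it. Tilting the tool about its closing axis, with the wrist towards the robot, keeps it in front. I'll try that here.

Request:
jog_arm(moves=[0,0,0,0,1,0,0.6,0,0,0,0,1,0,0.6,0,0,0,0,1,0,0.6,0,0,0,0,1,0,0.6,0,0,0,0,1,0,0.6,0,0,0,0,0,0,0.6,0,0,0,0,0,0,0.6,0,0,0,0,0,0,0.6])

```text
t: 5.07
eef_pos: [0.4575, 0.2045, 0.2719]
tool_rot: [-0.015, 0.981, 0.085, 0.173]
contact_force: [0.9, 0.0, -0.4]
gripper_width: 0.6
grasp_force: 0.0
```

```bash
cat >> h.py <<'E'
def st():
    o=get_obs();R=Rn.from_quat(np.roll(o["tool_rot"],-1)).as_matrix()
    print("t",o["t"],"p",o["eef_pos"].round(4) if hasattr(o["eef_pos"],"round") else o["eef_pos"],"x",R[:,0].round(3),"z",R[:,2].round(3),"q",np.round(o["q"],2),"w",round(float(o["gripper_width"]),3),"F",np.round(o["contact_force"],1),"tq",np.round(o["joint_torque"],1));return o,R
def go(P):
    o,R=st();d=R.T@(np.array(P)-o["eef_pos"])/.02;print("units to",P,d.round(2))
E
python3 -c "
from h import *
st()"
```

```text
t 5.0667 p [0.4575 0.2045 0.2719] x [0.926 0.162 0.341] z [ 0.336  0.059 -0.94 ] q [ 0.07  0.02 -0.71  2.11  0.25  0.72 -2.2 ] w 0.6 F [ 0.9  0.  -0.4] tq [ -0.1 -25.4  -0.5 -27.3   0.5  -1.1  -0. ]
```

A 20° tilt is reached well inside the joint limits. I'll go down and close on the nylon head.

Request:
jog_arm(moves=[-0.134,-0.01,0.476,0,0,0,0.6,-0.134,-0.01,0.476,0,0,0,0.6,-0.134,-0.01,0.476,0,0,0,0.6,-0.134,-0.01,0.476,0,0,0,0.6,-0.134,-0.01,0.476,0,0,0,0.6,-0.134,-0.01,0.476,0,0,0,0.6,-0.134,-0.01,0.476,0,0,0,0.6,-0.134,-0.01,0.476,0,0,0,0.6])

```text
t: 5.73
eef_pos: [0.4636, 0.2075, 0.192]
tool_rot: [-0.015, 0.981, 0.085, 0.172]
contact_force: [0.4, -0.3, 0.8]
gripper_width: 0.601
grasp_force: 0.0
```

Request:
jog_arm(moves=[0,0,0,0,0,0,0.6,0,0,0,0,0,0,0.4,0,0,0,0,0,0,0.3,0,0,0,0,0,0,0.2,0,0,0,0,0,0,0.1,0,0,0,0,0,0,0.1,0,0,0,0,0,0,0.1,0,0,0,0,0,0,0.1], grip_force=50)

```text
t: 6.4
eef_pos: [0.4631, 0.2076, 0.1932]
tool_rot: [-0.015, 0.981, 0.085, 0.174]
contact_force: [-0.5, 0.1, 4.3]
gripper_width: 0.244
grasp_force: 49.2
```

```bash
python3 - <<'E'
from h import *
st()
c=read_camera("side")["color"]
cv2.imwrite("pics/p7.png",cv2.resize(c[80:200,220:380],(800,600),interpolation=cv2.INTER_CUBIC))
E
```

```text
t 6.4 p [0.4631 0.2076 0.1932] x [0.925 0.162 0.344] z [ 0.338  0.06  -0.939] q [-0.    0.15 -0.68  2.2   0.5   0.57 -2.45] w 0.244 F [-0.5  0.1  4.3] tq [ -0.2 -28.3  -2.2 -22.2   0.4  -0.6   0. ]
```

View pics/p7.png

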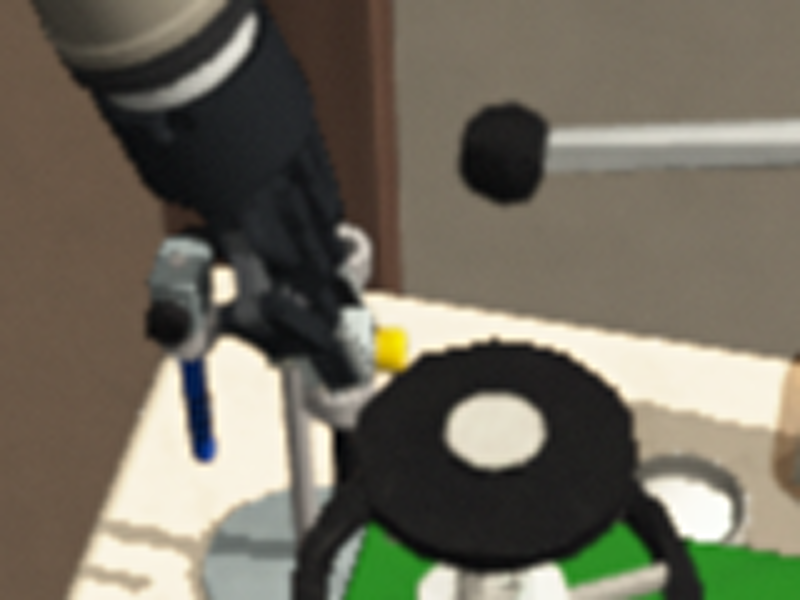

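The fingers hold the nylon head, with the yellow face at (390,348) in the crop. The opening is 20.7 mm, which fits the 22 mm head. I'll lift vertically.

Request:
jog_arm(moves=[0.114,0,-0.311,0,0,0,0.1,0.114,0,-0.311,0,0,0,0.1,0.114,0,-0.311,0,0,0,0.1,0.114,0,-0.311,0,0,0,0.1,0.114,0,-0.311,0,0,0,0.1,0.114,0,-0.311,0,0,0,0.1,0.114,0,-0.311,0,0,0,0.1,0.114,0,-0.311,0,0,0,0.1])

```text
t: 7.12
eef_pos: [0.4625, 0.2073, 0.2461]
tool_rot: [-0.015, 0.981, 0.086, 0.173]
contact_force: [-0.3, -0.6, -1.3]
gripper_width: 0.242
grasp_force: 48.9
```

Request:
jog_arm(moves=[0.114,0,-0.311,0,0,0,0.1,0.114,0,-0.311,0,0,0,0.1,0.114,0,-0.311,0,0,0,0.1,0.114,0,-0.311,0,0,0,0.1,0.114,0,-0.311,0,0,0,0.1,0.114,0,-0.311,0,0,0,0.1,0.114,0,-0.311,0,0,0,0.1,0.114,0,-0.311,0,0,0,0.1])

```text
t: 7.78
eef_pos: [0.4626, 0.2074, 0.299]
tool_rot: [-0.015, 0.981, 0.086, 0.173]
contact_force: [0.5, -0.0, -1.7]
gripper_width: 0.248
grasp_force: 48.9
```

```bash
python3 - <<'E'
from h import *
o,R=st()
c=read_camera("side")["color"];t=read_camera("top")["color"]
cv2.imwrite("pics/s8.png",c);cv2.imwrite("pics/t8.png",t)
z=lambda im,x,y,w,h,s:cv2.resize(im[y:y+h,x:x+w],None,fx=s,fy=s,interpolation=cv2.INTER_CUBIC)
cv2.imwrite("pics/p8.png",np.hstack([z(c,245,90,65,100,6),z(t,195,250,65,100,6)]))
E
```

```text
t 7.7833 p [0.4626 0.2074 0.299 ] x [0.926 0.163 0.342] z [ 0.337  0.059 -0.94 ] q [ 0.08 -0.   -0.71  2.06  0.21  0.78 -2.15] w 0.248 F [ 0.5 -0.  -1.7] tq [ -0.2 -24.   -0.  -29.3   0.8  -1.5  -0.2]
```

View pics/p8.png

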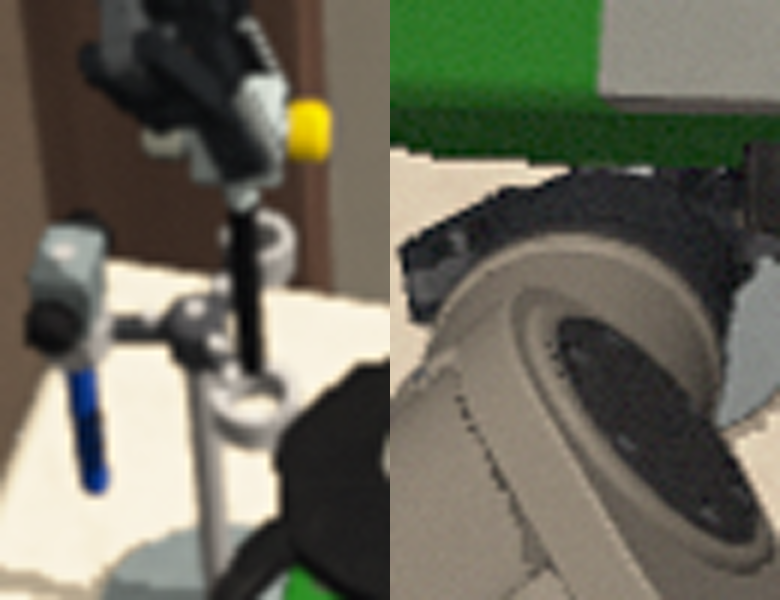

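The nylon is free and hangs upright: handle top at (240,205), tip at (253,378) in the side crop, and the empty wide ring is now visible at (250,405). Next I'll get the handle axis and ring centres numerically.

```bash
python3 - <<'E'
from h import *
c=cv2.imread("pics/s8.png");g=cv2.cvtColor(c,cv2.COLOR_BGR2GRAY).astype(float)
for v in range(126,157):
    r=g[v,279:296]; print(v,r.astype(int).tolist())
st_=np.array([.4626,.2074,.299])
for off in(-.0064,):
  for zt in(.290,.25,.22,.193): print(zt,proj("side",[[.4626+off*.985,.2074+off*.17,zt]]).round(2))
E
```

```text
126 [49, 48, 48, 43, 19, 10, 14, 22, 78, 158, 188, 187, 180, 127, 68, 51, 57]
127 [48, 47, 57, 64, 31, 9, 11, 17, 49, 103, 127, 154, 195, 184, 113, 60, 57]
128 [48, 50, 76, 105, 53, 11, 12, 16, 34, 63, 79, 99, 154, 195, 158, 82, 56]
129 [48, 51, 82, 115, 59, 9, 12, 16, 31, 58, 73, 82, 134, 196, 183, 99, 55]
130 [48, 49, 70, 90, 46, 10, 12, 16, 29, 55, 81, 108, 157, 200, 185, 100, 55]
131 [48, 48, 53, 56, 28, 8, 12, 16, 37, 81, 128, 163, 193, 194, 169, 92, 54]
132 [49, 48, 47, 43, 25, 13, 12, 19, 53, 125, 178, 190, 192, 170, 147, 86, 55]
133 [49, 49, 47, 35, 23, 11, 11, 17, 49, 115, 160, 158, 160, 158, 143, 83, 55]
134 [49, 48, 47, 40, 24, 11, 13, 15, 36, 85, 130, 141, 150, 156, 139, 80, 56]
135 [93, 77, 90, 90, 48, 13, 12, 12, 29, 70, 121, 141, 151, 147, 116, 68, 54]
136 [182, 148, 167, 165, 86, 19, 12, 16, 28, 70, 124, 146, 153, 133, 81, 52, 52]
137 [223, 184, 198, 191, 100, 23, 13, 17, 28, 78, 141, 161, 164, 123, 70, 54, 57]
138 [186, 140, 152, 151, 83, 22, 10, 15, 29, 105, 189, 204, 204, 188, 153, 140, 141]
139 [116, 90, 97, 101, 61, 21, 12, 14, 34, 132, 229, 238, 237, 237, 234, 2
[... 837 characters left out ...]
42]
150 [32, 49, 79, 115, 146, 115, 47, 11, 18, 67, 155, 220, 232, 234, 240, 242, 242]
151 [62, 59, 88, 153, 202, 165, 75, 20, 22, 69, 146, 202, 217, 227, 234, 240, 242]
152 [118, 113, 118, 170, 217, 184, 111, 70, 57, 67, 101, 133, 171, 210, 227, 235, 241]
153 [143, 147, 140, 155, 184, 175, 151, 129, 106, 84, 80, 84, 115, 175, 216, 230, 241]
154 [148, 169, 165, 158, 168, 168, 155, 131, 102, 87, 81, 76, 84, 143, 212, 228, 238]
155 [156, 195, 211, 206, 181, 165, 149, 127, 121, 127, 113, 92, 80, 134, 210, 223, 230]
156 [149, 189, 219, 213, 187, 180, 183, 189, 196, 208, 191, 158, 118, 152, 208, 220, 228]
0.29 [[284.09 118.23]]
0.25 [[285.07 132.96]]
0.22 [[285.77 143.41]]
0.193 [[286.36 152.4 ]]
```

```bash
python3 - <<'E'
from h import *
s=cv2.imread("pics/side0.png");t=cv2.imread("pics/top0.png");s8=cv2.imread("pics/s8.png")
# predicted outlines vs hole: report hole (dark inside) / bore centroid and the predicted bore ellipse for candidate centres
g=cv2.cvtColor(t,cv2.COLOR_BGR2GRAY)
print("top");print(g[284:302,203:222])
print("side");g=cv2.cvtColor(s,cv2.COLOR_BGR2GRAY);print(g[122:141,280:297])
print("wide side8");g=cv2.cvtColor(s8,cv2.COLOR_BGR2GRAY);print(g[148:168,276:297])
a=np.linspace(0,2*np.pi,60)
for n,r in(("top",.0135),("side",.0135),("top",.008),("side",.008)):
    P=proj(n,np.c_[.4385+r*np.cos(a),.2818+r*np.sin(a),0*a+.185]);print(n,r,P.min(0).round(2),P.max(0).round(2),P.mean(0).round(2))
P=proj("side",np.c_[.4565+.0165*np.cos(a),.2055+.0165*np.sin(a),0*a+.185]);print("wide",P.min(0).round(2),P.max(0).round(2),P.mean(0).round(2))
E
```

```text
top
[[203 205 200 196 198 196 195 195 198 201 202 200 199 201 202 204 203 203
  203]
 [199 201 201 201 199 195 194 193 200 198 204 204 204 202 202 203 204 202
  203]
 [203 202 199 203 198 198 183 157 175 178 203 200 197 203 203 203 205 203
  204]
 [204 202 201 199 194 181 174 168 162 161 159 153 153 185 198 207 204 202
  203]
 [201 200 197 195 184 165 167 155 134 149 151 163 165 150 145 200 205 204
  201]
 [202 201 197 176 168 153 113  74 107 154 166 151 166 159 131 158 206 204
  204]
 [202 204 198 169 159 125  59 142 211 207 206 190 145 170 153 124 207 205
  201]
 [202 202 193 169 154  74 105 187 206 206 202 189 143 170 157  73 161 207
  206]
 [204 197 183 165 154  76 132 210 203 203 202 192 161 165 157  69 145 199
  199]
 [201 203 197 169 155  90 117 209 202 200 202 196 166 168 149  53  72  77
  114]
 [200 204 196 174 163 137 135 199 201 200 205 196 168 163 117  70  77  76
   74]
 [199 200 197 178 169 166 142 139 198 203 195 178 169 146  60  83  74  77
   76]
 [201 201 203 201 180 170 176 170 161 173 173 168 155 119  83 123  90  71
   80]
 [204 203 202 202 199 174 168 164 161 156 1
[... 3098 characters left out ...]
 93  91 101 117 133 145 135  78  35  29
   30  30  31]
 [205 117  90 120 148 172 193 190 161 137 127 140 153 157 131  65  30  29
   30  32  32]
 [218 124  89 118 147 176 218 240 237 221 202 206 212 199 120  46  29  29
   31  30  32]
 [233 137  86 114 144 175 223 243 245 242 240 240 243 231 124  33  29  31
   30  30  31]
 [236 142  85 113 142 172 219 243 244 244 243 243 245 236 128  34  29  31
   30  31  30]]
top 0.0135 [205.3  285.54] [217.8  298.08] [211.56 291.7 ]
side 0.0135 [281.27 125.17] [293.33 133.73] [287.4  129.46]
top 0.008 [207.84 288.09] [215.26 295.52] [211.55 291.74]
side 0.008 [283.73 126.9 ] [290.87 131.97] [287.36 129.44]
wide [278.87 149.67] [294.19 160.99] [286.66 155.33]
```

Request:
jog_arm(moves=[-0.02,-0.56,-0.03,0,0,0,0.1,-0.02,-0.56,-0.03,0,0,0,0.1,-0.02,-0.56,-0.03,0,0,0,0.1,-0.02,-0.56,-0.03,0,0,0,0.1,-0.02,-0.56,-0.03,0,0,0,0.1,-0.03,-0.56,-0.04,0,0,0,0.1,-0.03,-0.57,-0.03,0,0,0,0.1,0,0,0,0,0,0,0.1])

```text
t: 8.55
eef_pos: [0.4437, 0.2864, 0.3014]
tool_rot: [-0.016, 0.981, 0.087, 0.173]
contact_force: [-0.0, 0.9, -1.0]
gripper_width: 0.249
grasp_force: 49.1
```

Request:
jog_arm(moves=[0,0,0,0,0,0,0.1,0,0,0,0,0,0,0.1,0,0,0,0,0,0,0.1,0,0,0,0,0,0,0.1,0,0,0,0,0,0,0.1,0,0,0,0,0,0,0.1,0,0,0,0,0,0,0.1,0,0,0,0,0,0,0.1])

```text
t: 9.22
eef_pos: [0.4446, 0.2839, 0.3015]
tool_rot: [-0.015, 0.981, 0.085, 0.173]
contact_force: [-0.8, 0.4, -1.6]
gripper_width: 0.244
grasp_force: 49.0
```

```bash
python3 - <<'E'
from h import *
o,R=st(); go([.4446,.2840,.302])
c=read_camera("side")["color"]
g=cv2.cvtColor(c,cv2.COLOR_BGR2GRAY)
print(g[114:136,278:298])
p=o["eef_pos"]
for z in(.25,.22,.2): print(proj("side",[[p[0]-.0063,p[1]-.0011,z]]).round(2))
print("tip",proj("side",[[p[0]-.0063,p[1]-.0011,p[2]-.0082-.098]]).round(2))
E
```

```text
t 9.2167 p [0.4446 0.2839 0.3015] x [0.926 0.162 0.342] z [ 0.337  0.059 -0.94 ] q [-0.03  0.06 -0.8   2.01  0.34  0.84 -2.42] w 0.244 F [-0.8  0.4 -1.6] tq [  0.  -27.2  -1.2 -29.5   0.9  -1.    0. ]
t 9.2167 p [0.4446 0.2839 0.3015] x [0.926 0.162 0.342] z [ 0.337  0.059 -0.94 ] q [-0.03  0.06 -0.8   2.01  0.34  0.84 -2.42] w 0.244 F [-0.8  0.4 -1.6] tq [  0.  -27.2  -1.2 -29.5   0.9  -1.    0. ]
units to [0.4446, 0.284, 0.302] [ 0.01 -0.   -0.03]
[[ 49  47  48  47  48  50  43  21  12  16  20  34  49  51  52  53  56  66
   73  73]
 [ 47  49  47  47  49  50  44  21  10  18  20  33  46  52  51  53  56  64
   73  72]
 [ 47  49  47  47  48  50  44  23  15  17  19  31  47  50  52  53  54  65
   73  74]
 [ 48  48  48  49  49  52  44  20  12  14  20  30  48  51  50  52  54  64
   75  73]
 [ 48  49  47  47  50  50  43  21  11  17  19  32  48  50  52  53  55  63
   76  74]
 [ 48  47  48  48  48  50  45  23  11  16  21  30  49  52  52  52  54  62
   75  74]
 [ 47  48  47  48  48  51  45  20  10  14  17  29  48  51  51  53  54  61
   73  74]
 [ 47  47  46  48  49  51  45  20  11  16  17  30  
[... 600 characters left out ...]
3 194 158  84  55
   69  72]
 [ 47  47  50  80 150 197 194 169 147 120  87  75  79 127 190 183  98  55
   69  72]
 [ 48  48  49  73 139 196 191 169 139 102  85  81  94 131 179 179  99  54
   69  73]
 [ 48  46  47  55 116 189 199 185 148 129 126 120 140 163 171 162  90  56
   68  73]
 [ 47  49  47  50  75 133 170 186 187 187 186 169 168 175 160 147  84  55
   67  72]
 [ 47  49  47  45  51  81 106 129 147 166 172 162 148 156 158 142  81  56
   66  72]
 [ 50  48  48  48  54  73  80  86  99 116 128 135 139 150 156 137  79  54
   66  71]
 [109  93  77  88  96  85  83  87  94 101 114 127 140 150 148 114  67  55
   64  73]]
[[285.98 106.66]]
[[286.63 117.29]]
[[287.04 124.11]]
tip [[287.14 125.69]]
```

The handle axis lines up with the narrow ring in the side view to within about 1 mm. I'll lower it slowly while watching the force.

Request:
jog_arm(moves=[-0.06,0.025,0.165,0,0,0,0.1,-0.06,0,0.165,0,0,0,0.1,-0.06,0,0.165,0,0,0,0.1,-0.06,0,0.165,0,0,0,0.1,-0.06,0,0.165,0,0,0,0.1,-0.06,0,0.165,0,0,0,0.1,-0.06,0,0.165,0,0,0,0.1,-0.06,0,0.165,0,0,0,0.1])

```text
t: 9.93
eef_pos: [0.4446, 0.2836, 0.2729]
tool_rot: [-0.015, 0.981, 0.086, 0.173]
contact_force: [-0.4, 0.2, -0.6]
gripper_width: 0.248
grasp_force: 49.0
```

Request:
jog_arm(moves=[-0.085,0,0.235,0,0,0,0.1,-0.085,0,0.235,0,0,0,0.1,-0.085,0,0.235,0,0,0,0.1,-0.085,0,0.235,0,0,0,0.1,-0.085,0,0.235,0,0,0,0.1,-0.085,0,0.235,0,0,0,0.1,-0.085,0,0.235,0,0,0,0.1,-0.085,0,0.235,0,0,0,0.1])

```text
t: 10.6
eef_pos: [0.4448, 0.2836, 0.2328]
tool_rot: [-0.015, 0.981, 0.086, 0.173]
contact_force: [-0.2, -0.7, -1.5]
gripper_width: 0.243
grasp_force: 49.0
```

Request:
jog_arm(moves=[-0.085,0,0.235,0,0,0,0.1,-0.085,0,0.235,0,0,0,0.1,-0.085,0,0.235,0,0,0,0.1,-0.085,0,0.235,0,0,0,0.1,-0.085,0,0.235,0,0,0,0.1,-0.085,0,0.235,0,0,0,0.1,-0.05,0,0.14,0,0,0,0.1,0,0,0,0,0,0,0.1])

```text
t: 11.27
eef_pos: [0.4445, 0.2833, 0.1995]
tool_rot: [-0.015, 0.981, 0.086, 0.172]
contact_force: [-0.0, 0.2, -1.3]
gripper_width: 0.248
grasp_force: 49.0
```

Request:
jog_arm(moves=[-0.017,0,0.047,0,0,0,0.1,-0.017,0,0.047,0,0,0,0.1,-0.017,0,0.047,0,0,0,0.1,-0.017,0,0.047,0,0,0,0.1,-0.017,0,0.047,0,0,0,0.1,-0.017,0,0.047,0,0,0,0.1,0,0,0,0,0,0,0.1,0,0,0,0,0,0,0.1])

```text
t: 11.93
eef_pos: [0.4448, 0.2835, 0.1944]
tool_rot: [-0.015, 0.981, 0.086, 0.173]
contact_force: [-0.0, 0.2, -0.7]
gripper_width: 0.243
grasp_force: 49.0
```

Request:
jog_arm(moves=[-0.012,0,0.033,0,0,0,0.1,-0.012,0,0.033,0,0,0,0.1,-0.012,0,0.033,0,0,0,0.1,0,0,0,0,0,0,0.1,0,0,0,0,0,0,0.1,0,0,0,0,0,0,0.1,0,0,0,0,0,0,0.1,0,0,0,0,0,0,0.1])

```text
t: 12.6
eef_pos: [0.4451, 0.2837, 0.1932]
tool_rot: [-0.015, 0.981, 0.085, 0.174]
contact_force: [-3.9, -2.5, 8.0]
gripper_width: 0.251
grasp_force: 50.4
```

The head is seated, with 8 N upward. I'll release and rise.

Request:
jog_arm(moves=[0,0,0,0,0,0,0.28,0,0,0,0,0,0,0.32,0,0,0,0,0,0,0.4,0,0,0,0,0,0,0.5,0,0,0,0,0,0,0.5,0,0,0,0,0,0,0.5,0.017,0,-0.047,0,0,0,0.5,0.034,0,-0.094,0,0,0,0.5])

```text
t: 13.27
eef_pos: [0.4447, 0.2835, 0.1951]
tool_rot: [-0.015, 0.981, 0.086, 0.173]
contact_force: [-0.2, 0.5, 0.6]
gripper_width: 0.498
grasp_force: 0.0
```

Request:
jog_arm(moves=[0.085,0,-0.235,0,0,0,0.5,0.085,0,-0.235,0,0,0,0.5,0.17,0,-0.47,0,0,0,0.5,0.17,0,-0.47,0,0,0,0.5,0.17,0,-0.47,0,0,0,0.5,0.17,0,-0.47,0,0,0,0.5,0.17,0,-0.47,0,0,0,0.5,0.17,0,-0.47,0,0,0,0.5])

```text
t: 13.93
eef_pos: [0.4447, 0.2837, 0.2664]
tool_rot: [-0.015, 0.981, 0.086, 0.173]
contact_force: [0.5, 0.1, -0.4]
gripper_width: 0.507
grasp_force: 0.0
```

```bash
python3 - <<'E'
from h import *
o,R=st()
go([.41,.06,.31])
c=read_camera("side")["color"];cv2.imwrite("pics/s9.png",c)
cv2.imwrite("pics/p9.png",cv2.resize(c[100:175,240:320],(640,600),interpolation=cv2.INTER_CUBIC))
E
```

```text
t 13.9333 p [0.4447 0.2837 0.2664] x [0.925 0.163 0.343] z [ 0.337  0.06  -0.939] q [-0.05  0.11 -0.8   2.05  0.42  0.77 -2.5 ] w 0.507 F [ 0.5  0.1 -0.4] tq [ -0.8 -27.6  -1.9 -27.2   1.2  -1.1  -0.4]
t 13.9333 p [0.4447 0.2837 0.2664] x [0.925 0.163 0.343] z [ 0.337  0.06  -0.939] q [-0.05  0.11 -0.8   2.05  0.42  0.77 -2.5 ] w 0.507 F [ 0.5  0.1 -0.4] tq [ -0.8 -27.6  -1.9 -27.2   1.2  -1.1  -0.4]
units to [0.41, 0.06, 0.31] [-2.68 10.71 -3.3 ]
```

View pics/p9.png

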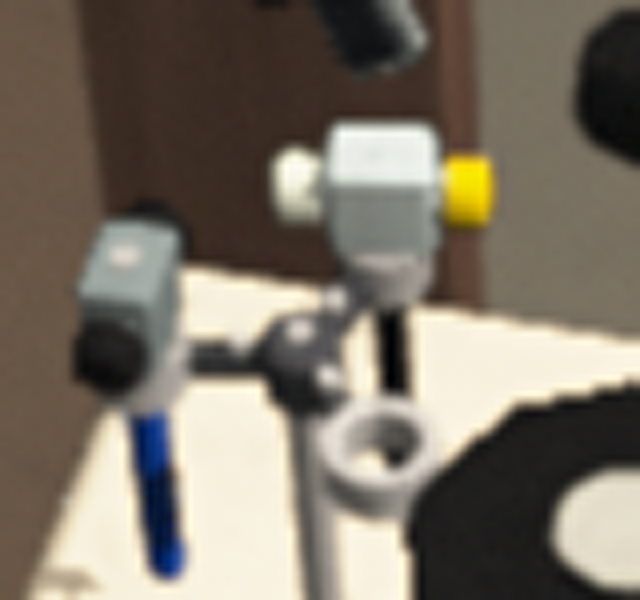

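The nylon is seated flat in the narrow ring, head at (385,190) in the crop. The wide ring is empty, with its rim centre at (378,440), which is pixel (286.8,154.6). Next is the brass. I'll hold it with the tool tilted 20° in its 40° lean plane, then turn it so the wrist stays on the robot's side at the stand.

Request:
jog_arm(moves=[-0.14,0.98,-0.26,0,-0.3,0,0.5,-0.14,0.98,-0.26,0,-0.3,0,0.5,-0.14,0.98,-0.26,0,-0.3,0,0.5,-0.14,0.98,-0.26,0,-0.3,0,0.5,-0.14,0.98,-0.26,0,-0.3,0,0.5,-0.14,0.98,-0.26,0,-0.3,0,0.5,-0.14,0.98,-0.26,0,-0.3,0,0.5,-0.14,0.98,-0.26,0,-0.3,0,0.5])

```text
t: 14.65
eef_pos: [0.4393, 0.1225, 0.2996]
tool_rot: [-0.008, 0.992, 0.087, 0.09]
contact_force: [-0.1, -0.3, 0.4]
gripper_width: 0.502
grasp_force: 0.0
```

Request:
jog_arm(moves=[-0.18,0.94,-0.1,0,0,0,0.5,-0.18,0.94,-0.1,0,0,0,0.5,-0.18,0.94,-0.1,0,0,0,0.5,-0.18,0.94,-0.1,0,0,0,0.5,-0.18,0.94,-0.1,0,0,0,0.5,-0.18,0.94,-0.1,0,0,0,0.5,-0.18,0.94,-0.1,0,0,0,0.5,-0.18,0.94,-0.1,0,0,0,0.5])

```text
t: 15.32
eef_pos: [0.4346, -0.031, 0.31]
tool_rot: [-0.008, 0.992, 0.087, 0.091]
contact_force: [0.0, -0.3, 0.9]
gripper_width: 0.501
grasp_force: 0.0
```

```bash
python3 - <<'E'
from h import *
o,R=st(); go([.59,-.109,.183])
print("wide side",onz("side",(286.8,154.56),.185))
E
```

```text
t 15.3167 p [ 0.4346 -0.031   0.31  ] x [0.969 0.17  0.181] z [ 0.178  0.031 -0.983] q [ 0.39 -0.08 -0.41  2.08 -0.07  0.96 -1.38] w 0.501 F [ 0.  -0.3  0.9] tq [ -1.5 -22.8  -0.1 -29.   -0.   -0.8  -0.8]
t 15.3167 p [ 0.4346 -0.031   0.31  ] x [0.969 0.17  0.181] z [ 0.178  0.031 -0.983] q [ 0.39 -0.08 -0.41  2.08 -0.07  0.96 -1.38] w 0.501 F [ 0.  -0.3  0.9] tq [ -1.5 -22.8  -0.1 -29.   -0.   -0.8  -0.8]
units to [0.59, -0.109, 0.183] [5.71 5.19 7.51]
wide side [0.45652785 0.20767489 0.185     ]
```

Request:
jog_arm(moves=[0,0,0,-0.175,0,0.955,0.5,0,0,0,-0.175,0,0.955,0.5,0,0,0,-0.175,0,0.955,0.5,0,0,0,-0.175,0,0.955,0.5,0,0,0,-0.175,0,0.955,0.5,0,0,0,-0.175,0,0.955,0.5,0,0,0,-0.175,0,0.955,0.5,0,0,0,-0.175,0,0.955,0.5])

```text
t: 15.98
eef_pos: [0.4347, -0.03, 0.3098]
tool_rot: [0.017, 0.979, -0.184, 0.089]
contact_force: [0.1, -0.7, -0.7]
gripper_width: 0.502
grasp_force: 0.0
```

Request:
jog_arm(moves=[0.8,0.1,0.7,0,0.3,0,0.5,0.8,0.1,0.7,0,0.3,0,0.5,0.8,0.1,0.7,0,0.3,0,0.5,0.8,0.1,0.7,0,0.3,0,0.5,0.8,0.1,0.7,0,0.3,0,0.5,0.8,0.1,0.7,0,0.3,0,0.5,0.8,0.1,0.7,0,0.3,0,0.5,0.8,0.1,0.7,0,0.3,0,0.5])

```text
t: 16.65
eef_pos: [0.5715, -0.1001, 0.2332]
tool_rot: [0.032, 0.968, -0.18, 0.171]
contact_force: [-1.1, 0.5, -1.0]
gripper_width: 0.504
grasp_force: 0.0
```

```bash
python3 - <<'E'
from h import *
o,R=st(); go([.6155,-.119,.1075])
z=np.degrees(np.arctan2(R[1,0],R[0,0]));print("az",z,"tilt",np.degrees(np.arcsin(R[2,0])),"roll",R[2,1])
c=read_camera("side")["color"];t=read_camera("top")["color"]
zz=lambda im,x,y,w,h,s:cv2.resize(im[y:y+h,x:x+w],None,fx=s,fy=s,interpolation=cv2.INTER_CUBIC)
cv2.imwrite("pics/p10.png",np.hstack([zz(c,280,260,100,120,4),zz(t,350,150,100,120,4)]))
E
```

```text
t 16.65 p [ 0.5715 -0.1001  0.2332] x [ 0.876 -0.338  0.343] z [ 0.32  -0.123 -0.939] q [ 0.39  0.19 -0.44  2.02  0.36  0.65 -2.23] w 0.504 F [-1.1  0.5 -1. ] tq [  0.4 -40.5  -2.4 -26.   -0.2  -0.6   0.4]
t 16.65 p [ 0.5715 -0.1001  0.2332] x [ 0.876 -0.338  0.343] z [ 0.32  -0.123 -0.939] q [ 0.39  0.19 -0.44  2.02  0.36  0.65 -2.23] w 0.504 F [-1.1  0.5 -1. ] tq [  0.4 -40.5  -2.4 -26.   -0.2  -0.6   0.4]
units to [0.6155, -0.119, 0.1075] [0.09 0.09 6.72]
az -21.096680105909005 tilt 20.05235910174129 roll -0.0002556645666822663
```

Request:
jog_arm(moves=[0.01,0.01,0.65,0,0,0,0.5,0.01,0.01,0.65,0,0,0,0.5,0.01,0.01,0.65,0,0,0,0.5,0.01,0.01,0.65,0,0,0,0.5,0.01,0.01,0.65,0,0,0,0.5,0.01,0.01,0.5,0,0,0,0.5,0.01,0.01,0.5,0,0,0,0.5,0.01,0.01,0.5,0,0,0,0.5])

```text
t: 17.42
eef_pos: [0.6022, -0.1135, 0.1439]
tool_rot: [0.032, 0.968, -0.18, 0.171]
contact_force: [-0.3, -0.7, -0.3]
gripper_width: 0.505
grasp_force: 0.0
```

Request:
jog_arm(moves=[0,0,0.3,0,0,0,0.5,0,0,0.3,0,0,0,0.5,0,0,0.3,0,0,0,0.5,0,0,0.3,0,0,0,0.5,0,0,0.3,0,0,0,0.5,0,0,0.2,0,0,0,0.5,0,0,0.15,0,0,0,0.5,0,0,0,0,0,0,0.5])

```text
t: 18.08
eef_pos: [0.6136, -0.118, 0.1096]
tool_rot: [0.032, 0.968, -0.18, 0.17]
contact_force: [-0.1, 0.5, 0.4]
gripper_width: 0.5
grasp_force: 0.0
```

```bash
python3 - <<'E'
from h import *
o,R=st(); go([.6155,-.119,.1075])
E
```

```text
t 18.0833 p [ 0.6136 -0.118   0.1096] x [ 0.877 -0.338  0.341] z [ 0.319 -0.123 -0.94 ] q [ 0.28  0.43 -0.31  2.04  0.61  0.43 -2.44] w 0.5 F [-0.1  0.5  0.4] tq [ -0.1 -48.9  -2.3 -21.4   0.5  -1.   -0.1]
t 18.0833 p [ 0.6136 -0.118   0.1096] x [ 0.877 -0.338  0.341] z [ 0.319 -0.123 -0.94 ] q [ 0.28  0.43 -0.31  2.04  0.61  0.43 -2.44] w 0.5 F [-0.1  0.5  0.4] tq [ -0.1 -48.9  -2.3 -21.4   0.5  -1.   -0.1]
units to [0.6155, -0.119, 0.1075] [0.06 0.01 0.13]
```

Request:
jog_arm(moves=[0.06,0.01,0.13,0,0,0,0.5,0,0,0,0,0,0,0.4,0,0,0,0,0,0,0.34,0,0,0,0,0,0,0.25,0,0,0,0,0,0,0.12,0,0,0,0,0,0,0.1,0,0,0,0,0,0,0.1,0,0,0,0,0,0,0.1], grip_force=80)

```text
t: 18.75
eef_pos: [0.6156, -0.1187, 0.1084]
tool_rot: [0.032, 0.968, -0.18, 0.171]
contact_force: [-1.9, 1.2, 2.3]
gripper_width: 0.264
grasp_force: 78.3
```

```bash
python3 - <<'E'
from h import *
o,R=st()
zh=np.array([-.6,.23,.766]);print("pull 70mm units",(R.T@zh*70/20).round(2))
E
```

```text
t 18.75 p [ 0.6156 -0.1187  0.1084] x [ 0.877 -0.338  0.342] z [ 0.319 -0.123 -0.94 ] q [ 0.28  0.43 -0.3   2.03  0.61  0.43 -2.44] w 0.264 F [-1.9  1.2  2.3] tq [  0.3 -47.8  -1.8 -21.3   0.6  -1.1  -0. ]
pull 70mm units [-1.2   0.   -3.29]
```

Request:
jog_arm(moves=[-0.05,0,-0.14,0,0,0,0.1,-0.05,0,-0.14,0,0,0,0.1,-0.1,0,-0.275,0,0,0,0.1,-0.1,0,-0.275,0,0,0,0.1,-0.1,0,-0.275,0,0,0,0.1,-0.1,0,-0.275,0,0,0,0.1,-0.1,0,-0.275,0,0,0,0.1,-0.1,0,-0.275,0,0,0,0.1])

```text
t: 19.42
eef_pos: [0.5904, -0.1093, 0.1401]
tool_rot: [0.032, 0.968, -0.18, 0.171]
contact_force: [1.1, -0.2, -2.1]
gripper_width: 0.264
grasp_force: 78.9
```

Request:
jog_arm(moves=[-0.1,0,-0.275,0,0,0,0.1,-0.1,0,-0.275,0,0,0,0.1,-0.1,0,-0.275,0,0,0,0.1,-0.1,0,-0.275,0,0,0,0.1,-0.1,0,-0.275,0,0,0,0.1,-0.1,0,-0.275,0,0,0,0.1,-0.1,0,-0.275,0,0,0,0.1,-0.1,0,-0.275,0,0,0,0.1])

```text
t: 20.08
eef_pos: [0.5624, -0.0985, 0.1759]
tool_rot: [0.032, 0.968, -0.18, 0.171]
contact_force: [0.3, 0.5, -1.8]
gripper_width: 0.26
grasp_force: 78.9
```

```bash
python3 - <<'E'
from h import *
o,R=st(); go([.50,-.085,.33])
E
```

```text
t 20.0833 p [ 0.5624 -0.0985  0.1759] x [ 0.877 -0.338  0.342] z [ 0.319 -0.123 -0.94 ] q [ 0.34  0.25 -0.4   2.1   0.47  0.53 -2.35] w 0.26 F [ 0.3  0.5 -1.8] tq [ -0.3 -40.2  -1.9 -25.    0.8  -1.3  -0.1]
t 20.0833 p [ 0.5624 -0.0985  0.1759] x [ 0.877 -0.338  0.342] z [ 0.319 -0.123 -0.94 ] q [ 0.34  0.25 -0.4   2.1   0.47  0.53 -2.35] w 0.26 F [ 0.3  0.5 -1.8] tq [ -0.3 -40.2  -1.9 -25.    0.8  -1.3  -0.1]
units to [0.5, -0.085, 0.33] [-0.33  0.49 -8.32]
```

Request:
jog_arm(moves=[-0.1,0,-0.9,0,0,0,0.1,-0.1,0.1,-0.9,0,0,0,0.1,-0.1,0.2,-0.9,0,0,0,0.1,-0.1,0.2,-0.9,0,0,0,0.1,-0.1,0.2,-0.9,0,0,0,0.1,-0.1,0.2,-0.9,0,0,0,0.1,-0.1,0.3,-0.9,0,0,0,0.1,-0.1,0.3,-0.9,0,0,0,0.1])

```text
t: 20.75
eef_pos: [0.4912, -0.1031, 0.3062]
tool_rot: [0.032, 0.968, -0.18, 0.171]
contact_force: [-0.0, 0.3, -3.0]
gripper_width: 0.26
grasp_force: 78.9
```

Request:
jog_arm(moves=[-0.05,0.7,-0.2,0,-0.3,0,0.1,-0.05,0.7,-0.2,0,-0.3,0,0.1,-0.05,0.7,-0.2,0,-0.3,0,0.1,-0.05,0.7,-0.2,0,-0.3,0,0.1,-0.05,0.7,-0.2,0,-0.3,0,0.1,-0.05,0.7,-0.2,0,-0.3,0,0.1,-0.05,0.5,-0.1,0,-0.3,0,0.1,0,0.3,0,0,-0.3,0,0.1])

```text
t: 21.42
eef_pos: [0.442, -0.1927, 0.3289]
tool_rot: [0.017, 0.979, -0.183, 0.089]
contact_force: [0.4, -0.6, -2.4]
gripper_width: 0.26
grasp_force: 78.9
```

```bash
python3 - <<'E'
from h import *
o,R=st();print("az",np.degrees(np.arctan2(R[1,0],R[0,0])),"tilt",np.degrees(np.arcsin(R[2,0]))); go([.44,-.19,.33])
E
```

```text
t 21.4167 p [ 0.442  -0.1927  0.3289] x [ 0.917 -0.355  0.18 ] z [ 0.168 -0.065 -0.984] q [ 0.58 -0.02 -0.3   1.97  0.01  1.   -1.67] w 0.26 F [ 0.4 -0.6 -2.4] tq [ -0.2 -30.3   0.  -30.6   0.   -1.2   0. ]
az -21.17783587495301 tilt 10.375950014222765
t 21.4167 p [ 0.442  -0.1927  0.3289] x [ 0.917 -0.355  0.18 ] z [ 0.168 -0.065 -0.984] q [ 0.58 -0.02 -0.3   1.97  0.01  1.   -1.67] w 0.26 F [ 0.4 -0.6 -2.4] tq [ -0.2 -30.3   0.  -30.6   0.   -1.2   0. ]
units to [0.44, -0.19, 0.33] [-0.13 -0.09 -0.08]
```

Request:
jog_arm(moves=[0,0,0,0,-0.65,0,0.1,0,0,0,0,-0.65,0,0.1,0,0,0,0,-0.65,0,0.1,0,0,0,0,-0.65,0,0.1,0,0,0,0,0,-1,0.1,0,0,0,0,0,-1,0.1,0,0,0,0,0,-1,0.1,0,0,0,0,0,-1,0.1])

```text
t: 22.08
eef_pos: [0.4431, -0.1912, 0.328]
tool_rot: [-0.0, 0.999, -0.042, -0.0]
contact_force: [-0.1, 0.6, -2.4]
gripper_width: 0.263
grasp_force: 78.8
```

Request:
jog_arm(moves=[0,0,0,0,0,-1,0.1,0,0,0,0,0,-1,0.1,0,0,0,0,0,-1,0.1,0,0,0,0,0,-1,0.1,0,0,0,0,0,-1,0.1,0,0,0,0,0,-1,0.1,0,0,0,0,0,-1,0.1,0,0,0,0,0,-1,0.1])

```text
t: 22.75
eef_pos: [0.443, -0.1912, 0.3281]
tool_rot: [-0.0, 0.972, 0.235, -0.0]
contact_force: [-0.1, 0.2, -2.4]
gripper_width: 0.262
grasp_force: 78.8
```

Request:
jog_arm(moves=[0,0,0,0,0,-1,0.1,0,0,0,0,0,-1,0.1,0,0,0,0,0,-1,0.1,0,0,0,0,0,-1,0.1,0,0,0,0,0,-1,0.1,0,0,0,0,0,-1,0.1,0,0,0,0,0,-1,0.1,0,0,0,0,0,-1,0.1])

```text
t: 23.42
eef_pos: [0.443, -0.1912, 0.3282]
tool_rot: [-0.0, 0.87, 0.494, 0.0]
contact_force: [-0.2, -0.6, -2.1]
gripper_width: 0.265
grasp_force: 78.8
```

```bash
python3 - <<'E'
from h import *
o,R=st();print("az",np.degrees(np.arctan2(R[1,0],R[0,0])),"tilt",np.degrees(np.arcsin(R[2,0])))
E
```

```text
t 23.4167 p [ 0.443  -0.1912  0.3282] x [0.513 0.858 0.   ] z [-0.  0. -1.] q [ 0.64  0.09 -0.38  1.85  0.04  1.2  -0.3 ] w 0.265 F [-0.2 -0.6 -2.1] tq [ -0.3 -35.7  -0.7 -30.3  -0.   -0.   -1.1]
az 59.14530902123172 tilt 0.017168559887127243
```

Request:
jog_arm(moves=[0,0,0,0,0,-1,0.1,0,0,0,0,0,-1,0.1,0,0,0,0,0,-1,0.1,0,0,0,0,0,-1,0.1,0,0,0,0,0,-1,0.1,0,0,0,0,0,-1,0.1,0,0,0,0,0,-1,0.1,0,0,0,0,0,-1,0.1])

```text
t: 24.08
eef_pos: [0.443, -0.1912, 0.3282]
tool_rot: [-0.0, 0.7, 0.714, 0.0]
contact_force: [0.2, 0.0, -2.2]
gripper_width: 0.259
grasp_force: 78.8
```

Request:
jog_arm(moves=[0,0,0,0,0,-1,0.1,0,0,0,0,0,-1,0.1,0,0,0,0,0,-1,0.1,0,0,0,0,0,-1,0.1,0,0,0,0,0,-1,0.1,0,0,0,0,0,-1,0.1,0,0,0,0,0,-1,0.1,0,0,0,0,0,-1,0.1])

```text
t: 24.75
eef_pos: [0.443, -0.1912, 0.3282]
tool_rot: [-0.0, 0.476, 0.879, 0.0]
contact_force: [-0.5, -0.3, -3.0]
gripper_width: 0.262
grasp_force: 78.8
```

Request:
jog_arm(moves=[0,0,0,0,0,-1,0.1,0,0,0,0,0,-1,0.1,0,0,0,0,0,-1,0.1,0,0,0,0,0,-1,0.1,0,0,0,0,0,-1,0.1,0,0,0,0,0,-1,0.1,0,0,0,0,0,-1,0.1,0,0,0,0,0,-1,0.1])

```text
t: 25.42
eef_pos: [0.443, -0.1912, 0.3282]
tool_rot: [-0.0, 0.215, 0.977, 0.0]
contact_force: [-0.9, -0.3, -1.7]
gripper_width: 0.261
grasp_force: 78.8
```

Request:
jog_arm(moves=[0,0,0,0,0,-1,0.1,0,0,0,0,0,-1,0.1,0,0,0,0,0,-1,0.1,0,0,0,0,0,-1,0.1,0,0,0,0,0,-1,0.1,0,0,0,0,0,-1,0.1,0,0,0,0,0,-1,0.1,0,0,0,0,0,-1,0.1])

```text
t: 26.08
eef_pos: [0.443, -0.1912, 0.3282]
tool_rot: [-0.0, -0.062, 0.998, 0.0]
contact_force: [-0.4, 0.9, -2.7]
gripper_width: 0.261
grasp_force: 78.8
```

Request:
jog_arm(moves=[0,0,0,0,-1,0,0.1,0,0,0,0,-1,0,0.1,0,0,0,0,-1,0,0.1,0,0,0,0,-1,0,0.1,0,0,0,0,-1,0,0.1,0,0,0,0,0,0,0.1,0,0,0,0,0,0,0.1,0,0,0,0,0,0,0.1])

```text
t: 26.75
eef_pos: [0.4434, -0.1913, 0.3286]
tool_rot: [0.173, -0.06, 0.983, 0.01]
contact_force: [0.2, 1.0, -2.6]
gripper_width: 0.264
grasp_force: 79.0
```

```bash
python3 - <<'E'
from h import *
o,R=st();print("az",np.degrees(np.arctan2(R[1,0],R[0,0])),"tilt",np.degrees(np.arcsin(R[2,0])),"y",R[:,1].round(3))
c=read_camera("side")["color"];t=read_camera("top")["color"]
cv2.imwrite("pics/s11.png",c);cv2.imwrite("pics/t11.png",t)
# where handle tip/head would be
p=o["eef_pos"]; print(proj("side",[p,p-[0,0,.113]]),proj("top",[p,p-[0,0,.113]]))
E
```

```text
t 26.75 p [ 0.4434 -0.1913  0.3286] x [-0.933 -0.114 -0.341] z [ 0.338  0.041 -0.94 ] q [ 0.89 -0.06 -0.46  2.05 -0.27  0.87  2.26] w 0.264 F [ 0.2  1.  -2.6] tq [  0.5 -25.1   1.1 -30.5  -0.8  -1.2   0. ]
az -173.04153223550523 tilt -19.9298644782707 y [-0.121  0.993 -0.   ]
[[207.27629977 277.92604077]
 [219.03050743 311.10318914]] [[445.21099316 292.6875329 ]
 [433.54493737 294.91271661]]
```

Request:
jog_arm(moves=[-0.04,1,0,0,0,0,0.1,-0.04,1,0,0,0,0,0.1,-0.04,1,0,0,0,0,0.1,-0.04,1,0,0,0,0,0.1,-0.04,1,0,0,0,0,0.1,-0.04,1,0,0,0,0,0.1,-0.04,1,0,0,0,0,0.1,-0.04,1,0,0,0,0,0.1])

```text
t: 27.52
eef_pos: [0.43, -0.0304, 0.3307]
tool_rot: [0.173, -0.06, 0.983, 0.011]
contact_force: [-0.4, 0.4, -1.7]
gripper_width: 0.262
grasp_force: 78.9
```

Request:
jog_arm(moves=[-0.165,0.92,0.06,0,0,0,0.1,-0.165,0.92,0.06,0,0,0,0.1,-0.165,0.92,0.06,0,0,0,0.1,-0.165,0.92,0.06,0,0,0,0.1,-0.165,0.92,0.06,0,0,0,0.1,-0.165,0.92,0.06,0,0,0,0.1,-0.165,0.92,0.06,0,0,0,0.1,-0.165,0.92,0.06,0,0,0,0.1])

```text
t: 28.18
eef_pos: [0.44, 0.1195, 0.3309]
tool_rot: [0.173, -0.06, 0.983, 0.011]
contact_force: [0.0, 0.2, -2.6]
gripper_width: 0.26
grasp_force: 78.9
```

```bash
python3 - <<'E'
from h import *
o,R=st();go([.4625,.2076,.325])
E
```

```text
t 28.1833 p [0.44   0.1195 0.3309] x [-0.933 -0.114 -0.342] z [ 0.339  0.042 -0.94 ] q [ 0.77 -0.23 -1.04  2.09 -0.19  0.82  1.51] w 0.26 F [ 0.   0.2 -2.6] tq [ -0.9  -6.4   7.  -30.4  -0.3  -1.6   1. ]
t 28.1833 p [0.44   0.1195 0.3309] x [-0.933 -0.114 -0.342] z [ 0.339  0.042 -0.94 ] q [ 0.77 -0.23 -1.04  2.09 -0.19  0.82  1.51] w 0.26 F [ 0.   0.2 -2.6] tq [ -0.9  -6.4   7.  -30.4  -0.3  -1.6   1. ]
units to [0.4625, 0.2076, 0.325] [-1.45  4.24  0.84]
```

Request:
jog_arm(moves=[-0.18,0.53,0.1,0,0,0,0.1,-0.18,0.53,0.1,0,0,0,0.1,-0.18,0.53,0.1,0,0,0,0.1,-0.18,0.53,0.1,0,0,0,0.1,-0.18,0.53,0.1,0,0,0,0.1,-0.18,0.53,0.1,0,0,0,0.1,-0.18,0.53,0.1,0,0,0,0.1,-0.18,0.53,0.1,0,0,0,0.1])

```text
t: 28.85
eef_pos: [0.4625, 0.2068, 0.3264]
tool_rot: [0.174, -0.059, 0.983, 0.01]
contact_force: [-0.2, -0.5, -1.5]
gripper_width: 0.264
grasp_force: 78.9
```

```bash
python3 - <<'E'
from h import *
o,R=st();go([.4625,.2076,.325])
c=read_camera("side")["color"];cv2.imwrite("pics/s12.png",c)
cv2.imwrite("pics/p12.png",cv2.resize(c[90:180,230:330],(660,594),interpolation=cv2.INTER_CUBIC))
p=o["eef_pos"]+[-.0065,-.0008,0]
for z in(.30,.28,.26,.24,.22,p[2]-.113,.185): print(round(z,3),proj("side",[[p[0],p[1],z]]).round(2))
E
```

```text
t 28.85 p [0.4625 0.2068 0.3264] x [-0.932 -0.112 -0.344] z [ 0.342  0.041 -0.939] q [ 0.8  -0.01 -1.39  2.    0.2   0.84  0.99] w 0.264 F [-0.2 -0.5 -1.5] tq [  5.6 -14.1  -0.3 -30.6  -1.3  -1.9   2.2]
t 28.85 p [0.4625 0.2068 0.3264] x [-0.932 -0.112 -0.344] z [ 0.342  0.041 -0.939] q [ 0.8  -0.01 -1.39  2.    0.2   0.84  0.99] w 0.264 F [-0.2 -0.5 -1.5] tq [  5.6 -14.1  -0.3 -30.6  -1.3  -1.9   2.2]
units to [0.4625, 0.2076, 0.325] [0.02 0.04 0.07]
0.3 [[283.66 114.5 ]]
0.28 [[284.17 122.1 ]]
0.26 [[284.67 129.47]]
0.24 [[285.14 136.6 ]]
0.22 [[285.61 143.51]]
0.213 [[285.75 145.74]]
0.185 [[286.38 155.09]]
```

View pics/p12.png

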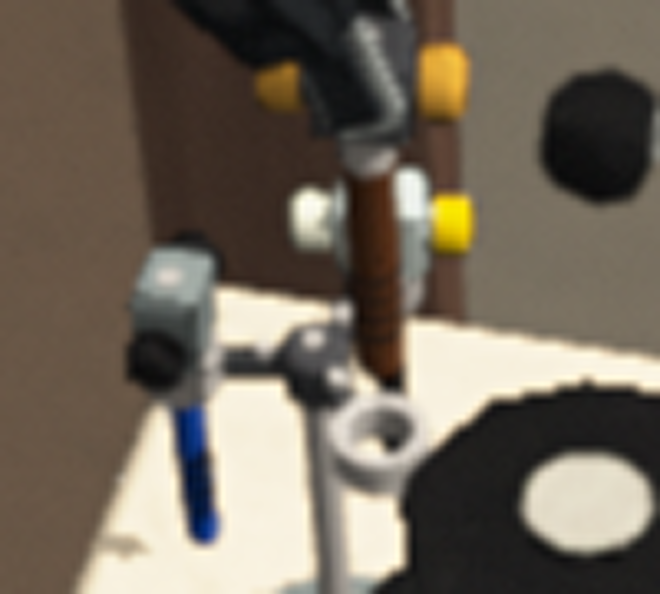

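The brass hammer hangs upright above the wide ring, handle from (373,175) to (380,378). The ring centre is (379,427) in the crop. The handle sits about 2 mm too far in +x, so I'll measure it numerically.

```bash
python3 - <<'E'
from h import *
c=cv2.imread("pics/s12.png").astype(int);f=c[:,:,2]-c[:,:,0]  # red-blue
hs=cv2.cvtColor(c.astype(np.uint8),cv2.COLOR_BGR2HSV)
pts=[]
for v in range(118,150):
    r=f[v,278:296].astype(float); 
    print(v,r.astype(int).tolist(),c[v,278:296,1].tolist() if v>140 else "")
E
```

```text
118 [21, 21, 15, 10, 13, 24, 30, 36, 45, 53, 55, 34, 14, 3, 2, 4, 3, 19] 
119 [26, 22, 12, 5, 9, 25, 31, 37, 44, 53, 56, 35, 15, 2, 2, 3, 3, 41] 
120 [22, 25, 10, 4, 10, 22, 29, 34, 44, 52, 57, 42, 19, 5, 2, 0, 6, 79] 
121 [17, 23, 6, 3, 9, 23, 29, 33, 42, 52, 57, 45, 22, 5, 1, 0, 9, 76] 
122 [25, 18, 5, 2, 10, 23, 28, 35, 41, 50, 56, 46, 23, 5, 2, 1, 10, 75] 
123 [23, 14, 3, 4, 13, 24, 30, 34, 41, 52, 58, 49, 24, 5, 2, 2, 13, 85] 
124 [23, 16, 5, 4, 14, 24, 28, 32, 41, 50, 58, 53, 28, 5, 1, 2, 7, 77] 
125 [24, 18, 7, 4, 14, 23, 29, 33, 42, 49, 59, 58, 32, 7, 2, 3, 9, 72] 
126 [19, 18, 9, 6, 12, 21, 30, 32, 41, 51, 58, 57, 33, 5, 1, 2, 9, 67] 
127 [16, 19, 13, 5, 12, 19, 27, 31, 39, 47, 58, 56, 32, 5, 2, 2, 7, 48] 
128 [21, 22, 15, 7, 12, 19, 25, 32, 37, 46, 56, 57, 34, 6, 2, 2, 4, 22] 
129 [22, 24, 19, 7, 12, 21, 27, 31, 35, 42, 55, 58, 33, 5, 2, 2, 4, 18] 
130 [23, 23, 21, 9, 9, 17, 25, 31, 38, 44, 55, 54, 26, 4, 2, 3, 6, 20] 
131 [24, 24, 24, 17, 8, 13, 22, 30, 38, 42, 47, 43, 24, 7, 3, 6, 14, 27] 
132 [25, 24, 23, 20, 11, 12, 16, 21, 25, 28, 36, 41, 32, 15, 10, 13, 20, 29] 
133 [
[... 1309 characters left out ...]
131, 160, 113, 47, 27, 31, 37, 45, 68, 157, 237, 241, 240, 240]
146 [1, 9, 17, 15, 19, 34, 42, 36, 29, 36, 44, 41, 27, 37, 35, 26, 25, 25] [62, 117, 192, 199, 172, 177, 179, 119, 58, 31, 31, 32, 55, 149, 237, 242, 240, 240]
147 [0, 8, 15, 17, 20, 35, 41, 47, 40, 24, 19, 14, 12, 36, 35, 24, 24, 24] [43, 100, 181, 203, 189, 193, 227, 202, 143, 59, 18, 17, 46, 150, 239, 243, 241, 241]
148 [1, 4, 10, 13, 18, 34, 36, 34, 42, 27, 6, 4, 9, 37, 36, 25, 24, 25] [35, 65, 113, 139, 150, 181, 234, 240, 214, 118, 43, 32, 52, 147, 238, 243, 242, 241]
149 [0, 1, 2, 3, 9, 21, 33, 29, 34, 24, 15, 12, 14, 33, 36, 25, 24, 25] [29, 41, 67, 85, 98, 144, 210, 234, 218, 168, 126, 115, 113, 157, 235, 242, 242, 241]
```

Request:
jog_arm(moves=[0.15,0.02,-0.055,0,0,0,0.1,0.043,0,0.117,0,0,0,0.1,0.043,0,0.117,0,0,0,0.1,0.043,0,0.117,0,0,0,0.1,0.043,0,0.117,0,0,0,0.1,0.043,0,0.117,0,0,0,0.1,0,0,0,0,0,0,0.1,0,0,0,0,0,0,0.1])

```text
t: 29.57
eef_pos: [0.4586, 0.2055, 0.3126]
tool_rot: [0.173, -0.059, 0.983, 0.011]
contact_force: [-0.1, 0.3, -2.3]
gripper_width: 0.261
grasp_force: 79.3
```

```bash
python3 - <<'E'
from h import *
o,R=st();go([.4593,.2066,.32])
c=read_camera("side")["color"].astype(int);cv2.imwrite("pics/s13.png",c)
f=c[:,:,2]-c[:,:,0]
for v in range(122,160): print(v,f[v,276:297].tolist() if v<146 else "",c[v,276:297,1].tolist() if v>138 else "")
p=o["eef_pos"]+[-.0028,-.0003,0]
for z in(.27,.25,.24,p[2]-.1175,.185): print(round(z,3),proj("side",[[p[0],p[1],z]]).round(2))
E
```

```text
t 29.5667 p [0.4586 0.2055 0.3126] x [-0.933 -0.113 -0.342] z [ 0.339  0.041 -0.94 ] q [ 0.78  0.01 -1.38  2.03  0.23  0.82  0.95] w 0.261 F [-0.1  0.3 -2.3] tq [ -0.   -9.6  -0.2 -30.5   0.8  -1.3  -0.1]
t 29.5667 p [0.4586 0.2055 0.3126] x [-0.933 -0.113 -0.342] z [ 0.339  0.041 -0.94 ] q [ 0.78  0.01 -1.38  2.03  0.23  0.82  0.95] w 0.261 F [-0.1  0.3 -2.3] tq [ -0.   -9.6  -0.2 -30.5   0.8  -1.3  -0.1]
units to [0.4593, 0.2066, 0.32] [-0.16  0.05 -0.33]
122 [15, 15, 25, 20, 15, 19, 18, 20, 23, 35, 48, 43, 19, 3, 2, 3, 3, 2, 11, 74, 181] 
123 [23, 27, 24, 16, 15, 24, 28, 31, 41, 50, 58, 50, 24, 5, 1, 2, 2, 1, 12, 85, 196] 
124 [26, 26, 23, 17, 17, 24, 28, 34, 42, 52, 59, 52, 24, 5, 2, 2, 3, 3, 7, 76, 196] 
125 [24, 25, 23, 21, 17, 23, 28, 33, 41, 51, 57, 52, 26, 5, 2, 2, 1, 2, 9, 72, 177] 
126 [19, 21, 20, 18, 16, 22, 27, 32, 40, 48, 56, 53, 27, 4, 2, 2, 2, 3, 10, 67, 148] 
127 [15, 16, 16, 17, 15, 23, 29, 31, 42, 50, 58, 57, 31, 5, 1, 2, 2, 1, 5, 47, 109] 
128 [20, 20, 19, 19, 15, 24, 29, 31, 39, 48, 56, 56, 32, 6, 1, 1, 2, 2, 4, 23, 55] 
129 [24, 24, 23, 22, 19, 23, 26, 32, 40, 
[... 3071 characters left out ...]
 73, 71, 78, 133, 207, 221, 229, 240]
156  [134, 83, 110, 146, 186, 215, 211, 184, 176, 181, 174, 129, 62, 44, 58, 89, 150, 205, 216, 228, 217]
157  [139, 83, 107, 130, 157, 202, 213, 203, 214, 233, 234, 190, 85, 33, 65, 124, 178, 194, 197, 193, 135]
158  [152, 90, 103, 123, 128, 162, 197, 213, 226, 236, 238, 221, 136, 98, 129, 167, 179, 175, 150, 107, 53]
159  [163, 92, 100, 120, 112, 105, 139, 181, 207, 216, 214, 209, 185, 172, 175, 181, 162, 139, 85, 42, 28]
0.27 [[284.2  126.07]]
0.25 [[284.69 133.32]]
0.24 [[284.93 136.85]]
0.195 [[285.96 152.06]]
0.185 [[286.18 155.35]][ WARN:0@1.452] global loadsave.cpp:1063 imwrite_ Unsupported depth image for selected encoder is fallbacked to CV_8U.
```

Request:
jog_arm(moves=[-0.077,0.01,0.027,0,0,0,0.1,0,0,0,0,0,0,0.1,0.034,0,0.094,0,0,0,0.1,0.034,0,0.094,0,0,0,0.1,0.034,0,0.094,0,0,0,0.1,0.034,0,0.094,0,0,0,0.1,0,0,0,0,0,0,0.1,0,0,0,0,0,0,0.1])

```text
t: 30.28
eef_pos: [0.4601, 0.206, 0.3046]
tool_rot: [0.173, -0.059, 0.983, 0.011]
contact_force: [0.2, 0.2, -2.2]
gripper_width: 0.262
grasp_force: 79.3
```

```bash
python3 - <<'E'
from h import *
o,R=st()
c=read_camera("side")["color"].astype(np.uint8);cv2.imwrite("pics/s14.png",c);c=c.astype(int)
f=c[:,:,2]-c[:,:,0]
for v in list(range(128,135))+list(range(142,162)): print(v,f[v,276:297].tolist() if v<146 else "",c[v,276:297,1].tolist() if v>138 else "")
E
```

```text
t 30.2833 p [0.4601 0.206  0.3046] x [-0.933 -0.113 -0.342] z [ 0.339  0.041 -0.94 ] q [ 0.75  0.05 -1.38  2.04  0.29  0.81  0.89] w 0.262 F [ 0.2  0.2 -2.2] tq [ -0.  -11.7  -1.3 -30.2   0.8  -1.3  -0. ]
128 [20, 20, 20, 21, 22, 21, 24, 28, 33, 41, 51, 59, 52, 25, 4, 3, 2, 3, 3, 23, 55] 
129 [23, 23, 24, 23, 23, 19, 23, 27, 32, 41, 50, 58, 51, 26, 5, 1, 2, 2, 4, 19, 34] 
130 [24, 24, 24, 23, 21, 17, 23, 27, 31, 40, 49, 57, 51, 28, 5, 1, 1, 3, 5, 20, 36] 
131 [24, 23, 25, 25, 22, 19, 24, 28, 32, 41, 49, 57, 56, 32, 8, 6, 4, 7, 14, 27, 36] 
132 [24, 24, 24, 24, 23, 22, 24, 27, 32, 38, 49, 58, 57, 35, 16, 14, 11, 12, 20, 29, 35] 
133 [24, 24, 24, 25, 25, 24, 23, 28, 32, 38, 47, 55, 57, 37, 17, 14, 14, 15, 21, 29, 35] 
134 [24, 24, 25, 25, 24, 23, 24, 27, 29, 37, 47, 55, 57, 37, 17, 14, 14, 17, 21, 28, 34] 
142 [12, 15, 11, 5, 3, 2, 7, 16, 24, 29, 37, 39, 37, 28, 20, 40, 35, 26, 27, 27, 27] [139, 157, 135, 96, 86, 81, 45, 23, 22, 27, 33, 39, 38, 36, 73, 171, 237, 241, 239, 239, 239]
143 [3, 5, 2, 1, 0, 2, 7, 13, 15, 21, 25, 29, 39, 41, 25, 40, 35, 26, 26, 26, 26] [94, 99, 89, 84, 89, 83
[... 1349 characters left out ...]
4, 151, 158, 138, 111, 86, 73, 73, 74, 77, 131, 201, 218, 229, 240]
156  [133, 83, 110, 133, 146, 157, 157, 172, 180, 182, 177, 131, 63, 44, 56, 88, 144, 189, 208, 225, 217]
157  [140, 83, 106, 129, 146, 192, 204, 202, 214, 234, 235, 192, 85, 33, 64, 123, 175, 188, 194, 193, 135]
158  [152, 89, 102, 123, 128, 162, 197, 213, 227, 236, 240, 221, 137, 97, 129, 168, 180, 177, 151, 107, 53]
159  [162, 94, 101, 121, 112, 104, 139, 181, 208, 219, 223, 213, 185, 173, 175, 182, 162, 139, 86, 41, 27]
160  [175, 100, 97, 117, 108, 82, 87, 112, 143, 167, 178, 178, 174, 170, 161, 161, 135, 84, 39, 27, 27]
161  [179, 102, 95, 119, 115, 93, 77, 78, 92, 107, 121, 130, 138, 146, 147, 131, 85, 40, 29, 30, 31]
```

Request:
jog_arm(moves=[0.01,0,0.1,0,0,0,0.1,0.034,0,0.094,0,0,0,0.1,0.034,0,0.094,0,0,0,0.1,0.034,0,0.094,0,0,0,0.1,0.034,0,0.094,0,0,0,0.1,0.034,0,0.094,0,0,0,0.1,0,0,0,0,0,0,0.1,0,0,0,0,0,0,0.1])

```text
t: 31.0
eef_pos: [0.4607, 0.2061, 0.2928]
tool_rot: [0.173, -0.059, 0.983, 0.011]
contact_force: [-0.9, 0.4, -1.8]
gripper_width: 0.262
grasp_force: 79.3
```

```bash
python3 - <<'E'
from h import *
o,R=st()
E
```

```text
t 31.0 p [0.4607 0.2061 0.2928] x [-0.933 -0.113 -0.342] z [ 0.339  0.041 -0.94 ] q [ 0.71  0.08 -1.37  2.05  0.36  0.8   0.83] w 0.262 F [-0.9  0.4 -1.8] tq [ -0.  -13.9  -2.3 -29.8   0.9  -1.2  -0. ]
```

Request:
jog_arm(moves=[0.034,0,0.094,0,0,0,0.1,0.034,0,0.094,0,0,0,0.1,0.034,0,0.094,0,0,0,0.1,0.034,0,0.094,0,0,0,0.1,0.034,0,0.094,0,0,0,0.1,0.034,0,0.094,0,0,0,0.1,0.034,0,0.094,0,0,0,0.1,0,0,0,0,0,0,0.1])

```text
t: 31.67
eef_pos: [0.4606, 0.2059, 0.2784]
tool_rot: [0.173, -0.059, 0.983, 0.011]
contact_force: [0.0, -1.2, -3.2]
gripper_width: 0.262
grasp_force: 79.3
```

Request:
jog_arm(moves=[0.068,0,0.188,0,0,0,0.1,0.068,0,0.188,0,0,0,0.1,0.068,0,0.188,0,0,0,0.1,0.068,0,0.188,0,0,0,0.1,0.068,0,0.188,0,0,0,0.1,0.068,0,0.188,0,0,0,0.1,0.068,0,0.188,0,0,0,0.1,0,0,0,0,0,0,0.1])

```text
t: 32.33
eef_pos: [0.4604, 0.2057, 0.2499]
tool_rot: [0.173, -0.059, 0.983, 0.01]
contact_force: [-0.8, -0.2, -2.6]
gripper_width: 0.267
grasp_force: 79.3
```

```bash
python3 - <<'E'
from h import *
o,R=st()
E
```

```text
t 32.3333 p [0.4604 0.2057 0.2499] x [-0.933 -0.113 -0.341] z [ 0.338  0.041 -0.94 ] q [ 0.57  0.17 -1.29  2.11  0.53  0.75  0.65] w 0.267 F [-0.8 -0.2 -2.6] tq [ -0.4 -20.6  -4.7 -28.3   1.1  -1.2  -0.2]
```

Request:
jog_arm(moves=[0.068,0,0.188,0,0,0,0.1,0.068,0,0.188,0,0,0,0.1,0.068,0,0.188,0,0,0,0.1,0.068,0,0.188,0,0,0,0.1,0.068,0,0.188,0,0,0,0.1,0.068,0,0.188,0,0,0,0.1,0.068,0,0.188,0,0,0,0.1,0.068,0,0.188,0,0,0,0.1])

```text
t: 33.0
eef_pos: [0.4609, 0.206, 0.2185]
tool_rot: [0.173, -0.059, 0.983, 0.011]
contact_force: [0.7, 0.4, -2.9]
gripper_width: 0.264
grasp_force: 79.3
```

Request:
jog_arm(moves=[0.034,0,0.094,0,0,0,0.1,0.034,0,0.094,0,0,0,0.1,0.034,0,0.094,0,0,0,0.1,0.034,0,0.094,0,0,0,0.1,0.034,0,0.094,0,0,0,0.1,0.034,0,0.094,0,0,0,0.1,0,0,0,0,0,0,0.1,0,0,0,0,0,0,0.1])

```text
t: 33.67
eef_pos: [0.4609, 0.206, 0.2069]
tool_rot: [0.173, -0.059, 0.983, 0.011]
contact_force: [0.3, -0.3, -2.3]
gripper_width: 0.26
grasp_force: 79.3
```

```bash
python3 - <<'E'
from h import *
o,R=st()
E
```

```text
t 33.6667 p [0.4609 0.206  0.2069] x [-0.933 -0.113 -0.342] z [ 0.339  0.041 -0.94 ] q [ 0.44  0.25 -1.2   2.16  0.69  0.7   0.48] w 0.26 F [ 0.3 -0.3 -2.3] tq [ -0.  -26.1  -6.  -25.7   1.   -0.8  -0. ]
```

Next, slow 1 mm steps until it makes contact.

Request:
jog_arm(moves=[0.017,0,0.047,0,0,0,0.1,0.017,0,0.047,0,0,0,0.1,0.017,0,0.047,0,0,0,0.1,0.017,0,0.047,0,0,0,0.1,0.017,0,0.047,0,0,0,0.1,0.017,0,0.047,0,0,0,0.1,0,0,0,0,0,0,0.1,0,0,0,0,0,0,0.1])

```text
t: 34.33
eef_pos: [0.461, 0.206, 0.2009]
tool_rot: [0.173, -0.059, 0.983, 0.011]
contact_force: [-0.5, -0.4, -2.5]
gripper_width: 0.261
grasp_force: 79.3
```

Request:
jog_arm(moves=[0.014,0,0.038,0,0,0,0.1,0.014,0,0.038,0,0,0,0.1,0.014,0,0.038,0,0,0,0.1,0.014,0,0.038,0,0,0,0.1,0,0,0,0,0,0,0.1,0,0,0,0,0,0,0.1,0,0,0,0,0,0,0.1,0,0,0,0,0,0,0.1])

```text
t: 35.0
eef_pos: [0.461, 0.206, 0.1977]
tool_rot: [0.173, -0.059, 0.983, 0.011]
contact_force: [0.5, -0.6, -3.0]
gripper_width: 0.264
grasp_force: 79.3
```

Request:
jog_arm(moves=[0.014,0,0.038,0,0,0,0.1,0.014,0,0.038,0,0,0,0.1,0.014,0,0.038,0,0,0,0.1,0,0,0,0,0,0,0.1,0,0,0,0,0,0,0.1,0,0,0,0,0,0,0.1,0,0,0,0,0,0,0.1,0,0,0,0,0,0,0.1])

```text
t: 35.67
eef_pos: [0.4611, 0.2061, 0.1957]
tool_rot: [0.174, -0.059, 0.983, 0.01]
contact_force: [-4.0, -1.6, 5.5]
gripper_width: 0.261
grasp_force: 80.4
```

```bash
python3 - <<'E'
from h import *
o,R=st()
c=read_camera("side")["color"];cv2.imwrite("pics/s15.png",c)
p=o["eef_pos"]
# wood handle length below collar & head underside rows: compare with the seated nylon
f=c.astype(int)
for v in range(136,172): print(v,f[v,276:300].sum(1)[0],f[v,279:298,1].tolist())
print(proj("side",[[.4575,.2062,.185],[.4575,.2062,.08]]))
E
```

```text
t 35.6667 p [0.4611 0.2061 0.1957] x [-0.933 -0.113 -0.343] z [ 0.34   0.041 -0.939] q [ 0.4   0.27 -1.17  2.18  0.73  0.69  0.44] w 0.261 F [-4.  -1.6  5.5] tq [ -0.2 -25.1  -5.8 -24.4   1.   -1.3  -0. ]
136 80 [24, 22, 24, 25, 30, 27, 19, 16, 15, 32, 93, 159, 164, 132, 79, 49, 48, 57, 64]
137 169 [61, 34, 23, 28, 33, 30, 17, 18, 16, 18, 60, 132, 165, 119, 65, 52, 55, 60, 64]
138 283 [108, 55, 25, 30, 39, 33, 23, 18, 18, 16, 30, 96, 162, 163, 142, 137, 139, 132, 116]
139 213 [94, 55, 29, 28, 38, 38, 27, 19, 15, 16, 18, 60, 140, 206, 228, 236, 237, 230, 209]
140 134 [68, 42, 24, 25, 32, 36, 31, 23, 18, 17, 15, 32, 100, 186, 229, 241, 242, 242, 240]
141 115 [39, 27, 23, 22, 30, 34, 31, 32, 34, 36, 34, 37, 66, 133, 193, 233, 240, 241, 241]
142 114 [36, 33, 31, 24, 23, 29, 30, 54, 80, 81, 71, 67, 68, 85, 127, 194, 237, 241, 241]
143 114 [39, 38, 36, 30, 26, 28, 37, 86, 138, 120, 92, 74, 72, 73, 100, 175, 238, 242, 241]
144 101 [37, 39, 38, 36, 28, 25, 42, 100, 156, 132, 111, 81, 71, 74, 94, 168, 238, 241, 239]
145 66 [38, 40, 38, 37, 32, 31, 55, 105, 152, 139, 108, 77, 70, 74, 91, 151, 
[... 1759 characters left out ...]
 31]
165 637 [116, 145, 175, 217, 228, 155, 69, 54, 71, 84, 89, 82, 48, 29, 30, 29, 29, 31, 31]
166 679 [114, 144, 175, 221, 237, 166, 61, 26, 35, 45, 48, 46, 33, 30, 30, 30, 30, 30, 31]
167 689 [112, 141, 172, 219, 236, 176, 67, 20, 25, 35, 38, 36, 30, 31, 32, 31, 31, 29, 29]
168 688 [107, 138, 166, 211, 238, 196, 85, 22, 25, 35, 39, 36, 31, 31, 32, 33, 32, 30, 31]
169 688 [106, 137, 165, 208, 238, 201, 89, 22, 24, 34, 41, 40, 34, 33, 32, 31, 30, 30, 31]
170 692 [102, 133, 162, 206, 238, 211, 97, 22, 26, 34, 40, 42, 31, 33, 33, 33, 32, 32, 29]
171 701 [99, 130, 157, 200, 241, 232, 117, 24, 25, 32, 39, 41, 30, 30, 34, 33, 31, 31, 30]
[[287.06548889 155.12628833]
 [289.11310552 186.48510554]]
```

Contact at TCP z = 0.1957 is the head on the rim, since the fingertips are still 7 mm above it. I'll press 0.5 mm, release gently and rise.

Request:
jog_arm(moves=[0.008,0,0.023,0,0,0,0.1,0,0,0,0,0,0,0.1,0,0,0,0,0,0,0.29,0,0,0,0,0,0,0.33,0,0,0,0,0,0,0.4,0,0,0,0,0,0,0.5,0,0,0,0,0,0,0.5,0,0,0,0,0,0,0.5])

```text
t: 36.38
eef_pos: [0.461, 0.2061, 0.1948]
tool_rot: [0.173, -0.059, 0.983, 0.011]
contact_force: [0.1, -0.4, 0.6]
gripper_width: 0.5
grasp_force: 0.0
```

Request:
jog_arm(moves=[-0.034,0,-0.094,0,0,0,0.5,-0.068,0,-0.188,0,0,0,0.5,-0.136,0,-0.376,0,0,0,0.5,-0.136,0,-0.376,0,0,0,0.5,-0.136,0,-0.376,0,0,0,0.5,-0.136,0,-0.376,0,0,0,0.5,-0.136,0,-0.376,0,0,0,0.5,-0.136,0,-0.376,0,0,0,0.5])

```text
t: 37.05
eef_pos: [0.4609, 0.2062, 0.2495]
tool_rot: [0.173, -0.059, 0.983, 0.011]
contact_force: [-0.2, 0.4, -0.7]
gripper_width: 0.499
grasp_force: 0.0
```

Request:
jog_arm(moves=[0,0,-0.5,0,0,0,0.5,0,0,-0.5,0,0,0,0.5,0,0,-0.5,0,0,0,0.5,0,0,-0.5,0,0,0,0.5,0,0,0,0,0,0,0.5,0,0,0,0,0,0,0.5,0,0,0,0,0,0,0.5,0,0,0,0,0,0,0.5])

```text
t: 37.72
eef_pos: [0.4471, 0.2041, 0.2858]
tool_rot: [0.173, -0.059, 0.983, 0.011]
contact_force: [0.4, -0.2, 0.8]
gripper_width: 0.498
grasp_force: 0.0
```

```bash
python3 - <<'E'
from h import *
o,R=st()
c=read_camera("side")["color"];t=read_camera("top")["color"];cv2.imwrite("pics/s16.png",c);cv2.imwrite("pics/t16.png",t)
h=cv2.cvtColor(c,cv2.COLOR_BGR2HSV)
def blob(lo,hi,roi):
    x0,y0,x1,y1=roi;m=cv2.inRange(h[y0:y1,x0:x1],lo,hi);n,_,s,ce=cv2.connectedComponentsWithStats(m)
    return [(s[i].tolist(),(ce[i]+[x0,y0]).round(1).tolist()) for i in range(1,n) if s[i][4]>8]
roi=(240,100,320,190)
print("yellow/brass",blob((10,120,90),(35,255,255),roi))
print("blue",blob((105,120,40),(130,255,255),roi))
f=c.astype(int)
for v in range(128,166,2): print(v,f[v,272:304,1].tolist())
a=np.radians(187)
for s in(-.03,.03): print("face pred",proj("side",[[.4575+s*np.cos(a),.206+s*np.sin(a),.2]]))
E
```

```text
t 37.7167 p [0.4471 0.2041 0.2858] x [-0.933 -0.113 -0.341] z [ 0.339  0.041 -0.94 ] q [ 0.71  0.03 -1.34  2.08  0.28  0.76  0.88] w 0.498 F [ 0.4 -0.2  0.8] tq [  0.1 -11.8  -0.8 -28.7   0.7  -1.1  -0. ]
yellow/brass [([55, 19, 7, 10, 58], [298.3, 123.4]), ([32, 44, 8, 10, 57], [275.5, 148.0]), ([54, 46, 8, 10, 61], [297.3, 150.2])]
blue [([17, 52, 6, 20, 62], [259.1, 161.4])]
128 [40, 35, 39, 45, 59, 72, 60, 51, 63, 94, 121, 125, 125, 125, 125, 128, 128, 130, 131, 132, 139, 148, 117, 69, 63, 67, 71, 80, 98, 109, 112, 111]
130 [43, 43, 43, 44, 43, 43, 43, 44, 46, 68, 109, 122, 121, 121, 121, 123, 125, 128, 131, 132, 136, 140, 115, 70, 62, 66, 67, 75, 99, 113, 115, 114]
132 [41, 43, 42, 44, 43, 43, 44, 44, 44, 45, 63, 96, 128, 152, 163, 163, 168, 166, 165, 163, 136, 131, 78, 51, 62, 65, 66, 76, 97, 110, 112, 110]
134 [107, 94, 73, 53, 49, 49, 45, 46, 44, 43, 48, 63, 70, 80, 95, 111, 122, 133, 140, 149, 154, 137, 77, 49, 60, 65, 68, 75, 90, 109, 112, 110]
136 [239, 239, 237, 237, 236, 230, 204, 179, 145, 162, 162, 102, 72, 72, 79, 100, 117, 130, 142, 152, 130, 78, 48, 48, 56, 65, 68, 
[... 1504 characters left out ...]
29, 29, 30, 29, 32]
158 [239, 240, 241, 234, 152, 88, 105, 122, 102, 88, 115, 135, 135, 114, 108, 112, 104, 100, 102, 102, 93, 113, 124, 104, 54, 29, 29, 31, 31, 32, 31, 29]
160 [240, 240, 241, 236, 176, 102, 98, 117, 104, 81, 82, 103, 129, 151, 164, 173, 175, 172, 162, 162, 136, 84, 41, 29, 29, 31, 31, 31, 31, 30, 31, 31]
162 [241, 241, 241, 236, 179, 100, 94, 123, 135, 119, 95, 81, 82, 91, 103, 115, 129, 140, 138, 98, 46, 27, 28, 31, 30, 32, 32, 29, 31, 30, 30, 31]
164 [242, 242, 242, 239, 203, 114, 88, 119, 146, 170, 192, 180, 121, 80, 88, 108, 121, 133, 125, 66, 30, 29, 30, 31, 29, 32, 31, 32, 30, 29, 30, 29]
face pred [[300.71928041 151.34232693]]
face pred [[272.7682549  149.26639339]]
```

The numbers check out. The brass faces are at (275.5,148) and (297.3,150.2), where a level head would show them. The head's underside meets the rim at v = 157 with no gap, the nylon and rubber hammers are undisturbed, and the gripper is clear.

```bash
python3 -c "
from station import *
print(hand_in())"
```

```text
the job is handed in; nothing more can be done
None
```

I handed the job in at about 38 s: the nylon hammer is hanging in the narrow ring and the brass hammer in the wide ring, both heads level on their rims in the side camera; I never touched the rubber hammer, drift, bottle or jar, and no verdict came back.

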